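# Set the fence energiser's slotted trimmer

### The arm

A 7-joint arm with a two-finger parallel gripper is mounted at the origin on the work surface. World frame = base frame: x ahead of the robot, y to its left, z up, the work surface at z = 0. Lengths are in mm, angles in rad, forces in N, time in s.
With the tool pointing down it reaches from about 425 to 1025 mm from the base axis. Payload 9.4 kg.
Tool frame: the origin (TCP) lies midway between the tips of the shut fingers; the grasp point (between the pads) lies 19 mm behind it; z points along the fingers, y is the direction in which the jaws open and shut (so a half turn about z gives the same grasp; the last joint's range is limited). The gripper opens to 93 mm and grips with 3 to 60 N. Pads are 15 mm wide; open, the fingers measure 128 mm over their backs; the gripper's body (75 mm by 188 mm) begins 65 mm behind the grasp point.
Start: joints at [1.259, 0.599, -0.003, 1.599, 0.002, 0.943, -0.08], TCP at [168.659, -705.109, 196.218] pointing down, gripper open.
Joint ranges: [-2.57, 2.57], [-0.35, 1.97], [-1.29, 1.29], [0.11, 2.56], [-1.05, 4.19], [0.11, 1.86], [-2.63, 2.63]. Speed limits (rad/s): [2.22, 2.22, 3.01, 3.01, 3.14, 3.14, 3.14].

### API

Orientations are given as a unit quaternion [x, y, z, w].
In Python, from plant import status, capture, order, cut_out gives the robot as it stands.
- The arm moves only by the shell command python3 -m pendant 'ROWS' [FORCE]. ROWS is JSON, a list of rows, each a list of 3 entries, a list of its own where there are three numbers: the opening, from 0 (shut) to 1 (fully open), then the shift along the tool's x, y, z in mm, then the turn about the tool's z in degrees. A call has 1 to 8 rows; each row shifts and turns the pose as measured when the row begins, along the tool's axes as they then stand; what a row does not reach is not made up. A row lasts 1/10 s, in which the tool goes at most 50 mm and 8.59 degrees, less where a joint would pass 70% of its speed; a pose out of reach is approached as far as the arm can. A call with a gripper value outside its range is refused whole. The fingers move at their own pace and stop on an object; FORCE is the grip in N (left out, the last holds). Time passes only in rows, so rows that do not move let the fingers close. It gives the time, the measured TCP pose, the force and the opening at its end, in the units of the state.
- status.read_state(): the state, without advancing time (a new reading comes with each control period).
- capture(name): name is "scene" or "top"; returns a dict with "color" (384x512x3 uint8, blue, green, red), "K" (3x3 intrinsics, pixels), "dist_coeffs" ([k1, k2, p1, p2, k3] as OpenCV has them; the pictures are not rectified), "position" and "orientation" of the camera in the world. Camera axes: x right, y up, looking along -z (the intrinsics and any distortion apply to the point x, -y, -z); pixel columns grow to the right and rows downward; lengths in mm; the calibration is good to about 2 mm. A picture is of the moment at which its call begins. There is no depth.
- order.job_done(): hands the job in, once; it reports no verdict.
Trained networks look in the newest picture that a camera, given by its name, has taken for a name from the list of things; names that differ only in an ending like _2 or _b are one class to them, and where a whole thing is asked for, a point or a joint stands for the part that bears it (a point fixed in the world has none). Each returns a list of dicts, best first, with "confidence" (0 to 1); they miss things now and then, are a little off and sometimes report something else, mostly with a low value. They report only what shows in the picture. A call takes as long as a camera call. They do not tell look-alikes from the thing itself.
- cut_out(target, camera): "mask" (384x512 bool, what is visible of it) and "xy" ([column, row] in pixels, amid what is visible of it).
The state is a dict: "time": time; "joint_pos": joint angles; "qvel": joint speeds; "joint_efforts": joint torques, N m; "eef_pos": TCP position; "orientation": TCP orientation; "force": force on the tool from outside, world axes, zero at the start; "ft_torque": the same for the moment, N m; "width": finger opening in mm.
Only numpy, scipy, OpenCV 4.12 (cv2) and the standard library are available. Lean on these libraries where they do the work, as an engineer would, in place of code of your own. Each camera call takes 0.05 s, during which the arm holds its last target.

### The job

Take the flat-bladed plastic trimmer key (the tool with the flat paddle handle) from the wooden rack and use it to turn the slotted trimmer on the fence energiser, the unit with the two brass terminal posts, clockwise as seen from above until its slot lines up with the two raised ribs beside it. Then hang the key back upright in the empty hole of the rack. Leave the round-handled tool in the rack and the trimmer of the other unit, the one with the stub aerial, as they are.

Things in the scene. Friction and masses are not known exactly. Their poses are not given: they have to be found in the camera images.
- key_grip (a point): Grey plastic trimmer key, 125 mm tall, 70 g, hanging upright by its round flange in either rack hole. The point is the centre of its flat handle: 18 mm thick along x (grasp across this), 38 wide along y, 54 tall along z (up). Below the handle is a flange 62 mm across, 6 thick: its top 27 mm, its underside 33 mm below the point. The other tool in the rack has a round handle.
- key_tip (a point): Centre of the bottom edge of the key's blade, 98 mm straight below key_grip. A 16 mm round shank under the flange ends in this flat blade, 34 mm wide along y, 8 mm thick along x, 26 mm tall, in the same plane as the flat handle; z points up the key.
- trimmer (a joint): Angle of the energiser's trimmer, clockwise positive as seen from above: 0 when its slot lies in line with the two ribs; it starts between -1.25 and -0.75, so it must be turned clockwise. Stops at -1.4 and +0.4. It turns with light friction (0.04 N m) and stays where it is left.
- trim_top (a point): On the axis of the energiser's trimmer, a white round boss 60 mm across with a black-floored slot that stands 18 mm over the unit's top, at the height of the boss's top face. The slot runs along this point's y right across the boss. It is V-flared: 26 mm wide at the top, 12 mm wide from 10 mm below the top down to its floor 14 mm below the top. z up. The point turns with the trimmer.
- rib_mid (a point): Fixed point of the energiser on the trimmer's axis, 13 mm below the boss's top, midway between two raised white ribs (26 x 7 mm, lying along this point's y, 37 to 63 mm to either side of the axis). The energiser is a fixed grey box 170 x 150 x 60 mm; two brass posts 28 mm tall, 70 mm apart, stand on it 70 mm from the axis towards +x.
- rack_hole_a (a point): Centre, at the top face, of one round hole (46 mm across, through) of the fixed wooden rack: a plate 100 x 200 mm, 12 mm thick, its top 80 mm over the bench, on two end cheeks, open beneath. A tool hangs with its flange on this face, so the key's handle centre is then 33 mm above it.
- rack_hole_b (a point): The same for the other hole, 100 mm from the first along the rack's length.
- driver_grip (a point): Bystander: centre of the round handle (30 mm across, 54 mm tall) of a grey plastic socket tool of the same height and flange as the key, hanging in the other hole. Leave it there.
- other_top (a point): Bystander: centre of the top of the same kind of slotted trimmer on the other grey unit of the same size, the receiver, which has a black stub aerial 70 mm tall and no brass posts. Leave it as it is.
- other_slot_end (a point): Bystander: the end of that other trimmer's slot, 28 mm from its axis.
There are look-alikes about, which are no part of the job. Of the things shaped like the part that bears rack_hole_a, the wooden one is meant.

How it is judged:
By the outcome, as a careful person would: the job done as asked, in the order asked, and still so for the second after the job is handed in, with the robot touching nothing.
It also fails if it takes over 54 s, if anything falls off the work surface, if the arm or the gripper's body presses on something with over 40 N, if the wrist force passes 120 N, or if a joint passes its speed limit or range.

## Working session

There is one attempt and no reset: what is moved stays moved. The work goes in short steps, Python scripts to look and compute and a shell command to move; the robot and the scene stay as the last step left them, time stands still between calls to the robot, and variables do not carry over. Pictures are saved under pics/ and viewed, and the job is handed in when it is done.

```bash
ls; mkdir -p pics; python3 - <<'E'
from plant import status, capture, order, cut_out
import cv2,numpy as np
s=status.read_state(); print(s)
for n in ["scene","top"]:
    c=capture(n); cv2.imwrite(f"pics/{n}0.png",cv2.resize(c["color"],(768,576))); print(n,c["K"],c["dist_coeffs"],c["position"],c["orientation"])
    for t in ["key_grip","trimmer","rack_hole_a","trim_top","driver_grip"]:
        print(t,[(np.round(d["xy"],1),round(d["confidence"],2),int(d["mask"].sum())) for d in cut_out(t,n)])
E
```

```text
pics
{'time': 0.0, 'joint_pos': array([ 1.25932598,  0.60014741, -0.00256149,  1.60011426,  0.00178816,
        0.94287741, -0.07978861]), 'qvel': array([-1.40295062e-03,  4.99992257e-04, -4.92017405e-04, -6.04787877e-04,
       -7.39073879e-05, -6.42331927e-04,  1.51346549e-03]), 'joint_efforts': array([ 7.09233918e-04, -7.65051055e+01,  1.49659451e+00, -2.52355474e+01,
       -5.24356635e-02,  1.67235034e-02,  1.03575167e-04]), 'eef_pos': array([ 168.52516001, -704.6153859 ,  195.3491995 ]), 'orientation': array([ 9.93113405e-01,  1.17154466e-01, -1.50694803e-04, -7.57218321e-04]), 'force': array([-0.26979074,  0.10139695,  0.79429838]), 'ft_torque': array([ 0.00880404,  0.00861699, -0.02212788]), 'width': 93.05996407581536}
scene [[359.4387223    0.         250.38918711]
 [  0.         359.4387223  191.23832644]
 [  0.           0.           1.        ]] [-0.0952206  0.         0.         0.         0.       ] [ 929.92508457 -411.85502944  705.88266906] [0.39694227 0.17363805 0.37351996 0.82022527]
key_grip [(array([263.4, 258. ]), 0.69, 655)]
trimmer [(array([146.7, 318.8]), 0.83
[... 232 characters left out ...]
ay([279.4, 231.3]), 0.79, 504)]
top [[419.02902988   0.         252.90342899]
 [  0.         419.02902988 193.3742253 ]
 [  0.           0.           1.        ]] [-0.04967382  0.          0.          0.          0.        ] [ 114.87665749   68.2696403  1314.97103883] [ 0.06999447 -0.06901694 -0.69505495  0.71220506]
key_grip [(array([288.3, 133.6]), 0.61, 310), (array([377.3, 153.1]), 0.41, 300)]
trimmer [(array([375.5, 153.3]), 0.51, 260)]
rack_hole_a [(array([377.7, 263. ]), 0.97, 2212), (array([114.8, 221. ]), 0.87, 2351), (array([269.5, 137.6]), 0.75, 1627)]
trim_top [(array([376. , 152.9]), 0.63, 297)]
driver_grip [(array([259.4, 138.7]), 0.65, 308), (array([193.6, 124.8]), 0.24, 307)]
```

View pics/scene0.png

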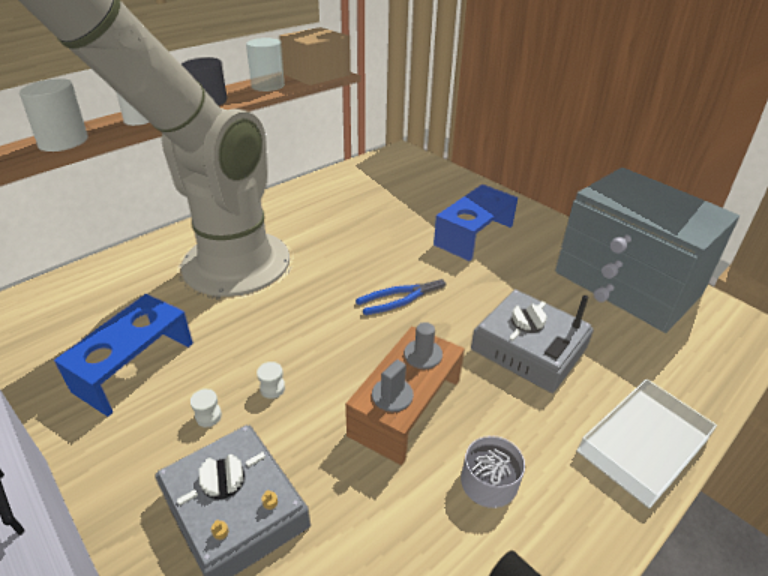

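View pics/top0.png

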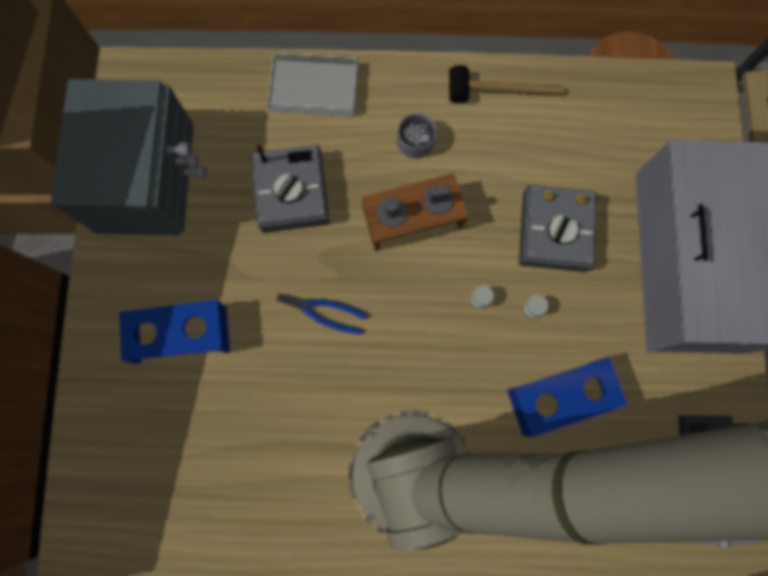

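The scene shows the wooden rack with the flat key nearer the energiser (key at top-view 438,198; round tool at 392,212), both in 768-px pictures. The energiser with its brass posts is at 563,228. The receiver with its aerial is at 288,187. I'll measure these next.

```bash
cat > h.py <<'E'
from plant import status, capture, order, cut_out
import cv2,numpy as np
from scipy.spatial.transform import Rotation as R
def ray(c,uv):
    p=cv2.undistortPoints(np.array(uv,float).reshape(-1,1,2),np.array(c["K"]),np.array(c["dist_coeffs"])).reshape(-1,2)
    d=np.c_[p[:,0],-p[:,1],-np.ones(len(p))]
    return np.array(c["position"]),R.from_quat(c["orientation"]).apply(d)
def onz(c,uv,z):
    o,d=ray(c,uv); return o+d*((z-o[2])/d[:,2])[:,None]
def proj(c,X):
    X=np.atleast_2d(X); q=R.from_quat(c["orientation"]).inv().apply(X-np.array(c["position"]))
    q=q*[1,-1,-1]
    return cv2.projectPoints(q.reshape(-1,1,3),np.zeros(3),np.zeros(3),np.array(c["K"]),np.array(c["dist_coeffs"]))[0].reshape(-1,2)
def crop(c,name,cx,cy,w=50,k=8):
    im=c["color"][int(cy-w*.75):int(cy+w*.75),int(cx-w):int(cx+w)]
    cv2.imwrite("pics/"+name,cv2.resize(im,None,fx=k,fy=k,interpolation=cv2.INTER_CUBIC))
    return int(cx-w),int(cy-w*.75)
E
python3 - <<'E'
from h import *
import pickle
C={n:capture(n) for n in ["scene","top"]}
pickle.dump(C,open("C0.pkl","wb"))
print(crop(C["top"],"t_rack.png",278,138),crop(C["top"],"t_en.png",374,152),crop(C["scene"],"s_rack.png",268,262,60,6),crop(C["scene"],"s_en.png",155,330,60,6))
E
```

```text
(228, 100) (324, 114) (208, 217) (95, 285)
```

View pics/t_rack.png

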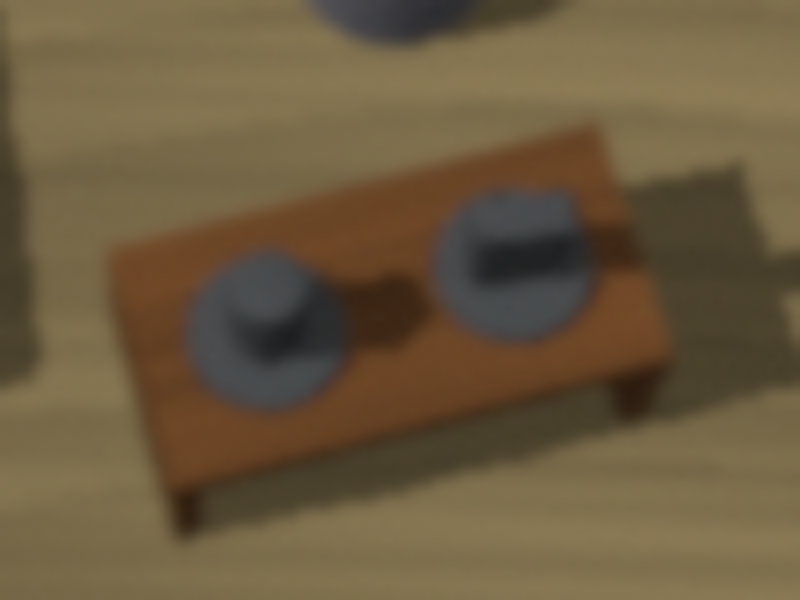

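View pics/t_en.png

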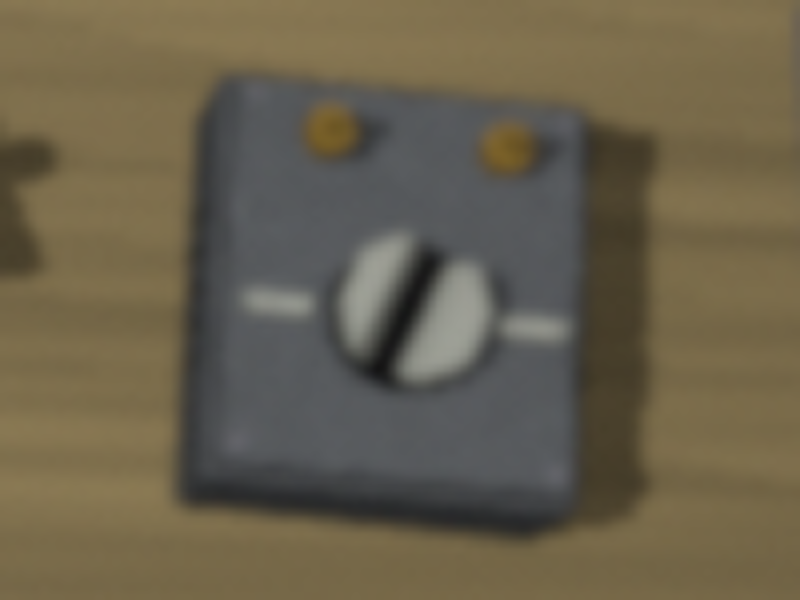

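View pics/s_rack.png

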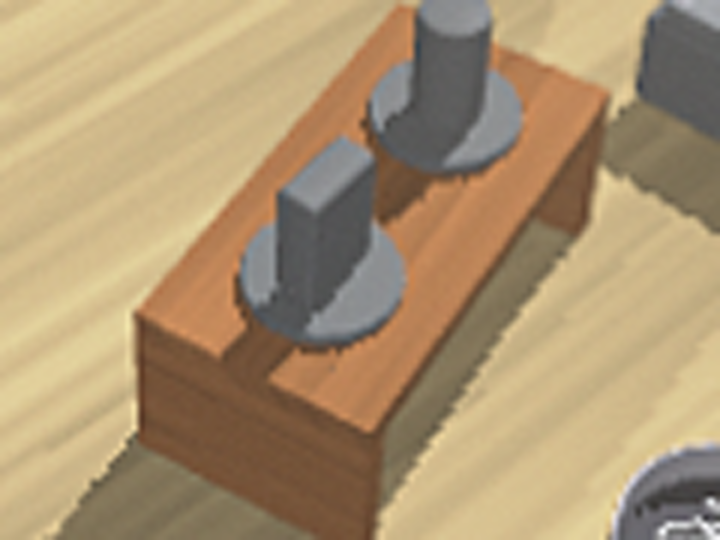

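View pics/s_en.png

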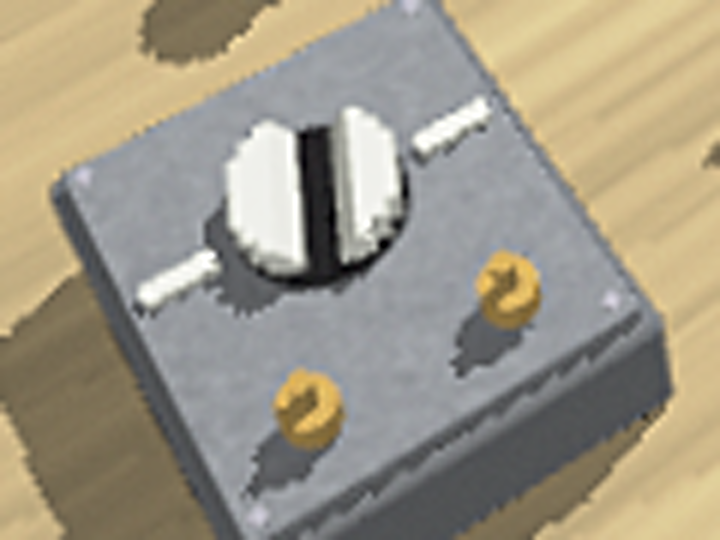

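```bash
cat > m.py <<'E'
from h import *
import pickle
C=pickle.load(open("C0.pkl","rb")); T,S=C["top"],C["scene"]
o=lambda pts,off,k:(np.array(pts,float)+.5)/k-.5+off
def ang(a): return np.degrees(np.arctan2(a[1],a[0]))
def show(n,c,pts,off,k,z):
    X=onz(c,o(pts,off,k),z); print(n,np.round(X,1).tolist()); return X
tr,te,sr,se=(228,100),(324,114),(208,217),(95,285)
for nm,c,pt,off,k in [("T",T,[(110,248),(598,125),(672,368),(172,488)],tr,8),("S",S,[(402,8),(137,315),(378,432),(608,95)],sr,6)]:
    X=show("rack"+nm,c,pt,off,k,80); print(X.mean(0),[np.round(np.linalg.norm(X[i,:2]-X[i-1,:2]),1) for i in range(4)],[round(ang(X[i]-X[i-1]),1) for i in range(4)])
show("flT driver,key",T,[(268,330),(516,265)],tr,8,86)
show("flS driver,key",S,[(446,113),(322,272)],sr,6,86)
X=show("handletopS",S,[(278,190),(345,137),(375,155),(316,210)],sr,6,140);print(X.mean(0),[round(np.linalg.norm(X[i,:2]-X[i-1,:2]),1) for i in range(4)],[round(ang(X[i]-X[i-1]),1) for i in range(4)])
for nm,c,bt,rb,sl,off,k in [("T",T,[(417,308)],[(278,303),(535,328)],[(378,372),(430,245)],te,8),("S",S,[(315,193)],[(178,281),(452,128)],[(322,283),(317,128)],se,6)]:
    X=show("boss"+nm,c,bt,off,k,78)
    X=show("ribs",c,rb,off,k,65);print(X.mean(0),ang(X[0]-X[1]),np.linalg.norm(X[0]-X[1]))
    X=show("slot",c,sl,off,k,64);print(X.mean(0),ang(X[0]-X[1]))
show("postsT",T,[(332,130),(510,148)],te,8,88)
show("postsS",S,[(308,398),(508,278)],se,6,86)
E
python3 m.py
```

```text
rackT [[558.9, 113.8, 80.0], [614.4, -75.5, 80.0], [515.8, -104.0, 80.0], [463.1, 87.2, 80.0]]
[538.05785528   5.3560349   80.        ] [np.float64(99.5), np.float64(197.3), np.float64(102.7), np.float64(198.4)] [np.float64(15.5), np.float64(-73.7), np.float64(-163.9), np.float64(105.4)]
rackS [[469.5, 85.6, 80.0], [524.6, -103.9, 80.0], [620.0, -73.0, 80.0], [562.0, 113.0, 80.0]]
[544.04361248   5.4267021   80.        ] [np.float64(96.5), np.float64(197.4), np.float64(100.3), np.float64(194.8)] [np.float64(-163.5), np.float64(-73.8), np.float64(18.0), np.float64(107.3)]
flT driver,key [[525.1, 51.9, 86.0], [553.8, -43.1, 86.0]]
flS driver,key [[529.6, 51.0, 86.0], [557.5, -42.2, 86.0]]
handletopS [[552.4, -60.9, 140.0], [549.1, -25.5, 140.0], [562.6, -23.4, 140.0], [568.1, -57.1, 140.0]]
[558.06039683 -41.72763566 140.        ] [np.float64(16.1), np.float64(35.5), np.float64(13.6), np.float64(34.1)] [np.float64(-166.3), np.float64(95.4), np.float64(8.7), np.float64(-80.8)]
bossT [[500.9, -302.7, 78.0]]
ribs [[505.5, -252.1, 65.0], [498.1, -352.7, 65.0]]
[ 501.77375395 -302.41541085   65.        ] 85.81119672846425 100.92578957351114
slot [[478.9, -290.7, 64.0], [531.1, -313.0, 64.0]]
[ 505.00796709 -301.83564132   64.        ] 156.887752731008
bossS [[510.1, -303.4, 78.0]]
ribs [[501.8, -352.2, 65.0], [509.3, -252.1, 65.0]]
[ 505.50348    -302.12093002   65.        ] -94.2829956157653 100.3588194435358
slot [[531.7, -315.9, 64.0], [478.7, -287.7, 64.0]]
[ 505.19469062 -301.78266116   64.        ] -28.014474431341544
postsT [[568.7, -269.2, 88.0], [563.3, -338.4, 88.0]]
postsS [[576.4, -341.8, 86.0], [581.3, -273.3, 86.0]]
```

Both views agree to within 4–6 mm. The key flange is near (555,-43), the trimmer axis near (503.5,-302), the ribs lie at about 86° and the slot at about 154°, so it needs about 69° clockwise. The cabinet stands in the direct path, so I'll raise the arm first.

```bash
python3 -m pendant '[[1,[0,0,-48],0],[1,[0,0,-48],0],[1,[0,0,-48],0],[1,[0,0,-48],0],[1,[0,0,-48],0],[1,[0,0,-48],0],[1,[0,0,-48],0]]' 25
```

```text
time: 1.4
eef_pos: [168.0, -702.6, 536.1]
orientation: [0.993, 0.117, -0.001, -0.007]
force: [0.0, -0.9, -0.3]
width: 93.2
```

```bash
python3 -m pendant '[[1,[33,-34.5,0],0],[1,[33,-34.5,0],0],[1,[33,-34.5,0],0],[1,[33,-34.5,0],0],[1,[33,-34.5,0],0],[1,[33,-34.5,0],0],[1,[33,-34.5,0],0],[1,[33,-34.5,0],0]]'
```

```text
time: 2.2
eef_pos: [363.7, -369.5, 545.7]
orientation: [0.994, 0.112, 0.0, 0.003]
force: [1.1, 0.3, 0.1]
width: 93.1
```

```bash
python3 -m pendant '[[1,[33,-34.5,0],0],[1,[33,-34.5,0],0],[1,[33,-34.5,0],0],[1,[33,-34.5,0],0],[1,[33,-34.5,0],0],[1,[33,-34.5,0],0],[1,[33,-34.5,0],0]]'
```

```text
time: 2.9
eef_pos: [538.4, -69.1, 546.9]
orientation: [0.994, 0.111, 0.003, 0.005]
force: [0.6, -1.2, -0.2]
width: 93.1
```

```bash
python3 -m pendant '[[1,[0,0,35],-8.5],[1,[0,0,35],-8.5],[1,[0,0,35],-8.5],[1,[0,0,35],-8.5],[1,[0,0,35],-8.5],[1,[0,0,35],-8.5],[1,[0,0,35],-8.5],[1,[0,0,35],-8.5]]'; python3 -m pendant '[[1,[0,0,35],-8.5],[1,[0,0,0],-8.5],[1,[0,0,0],0]]'
python3 - <<'E'
from h import *
s=status.read_state(); print(s["eef_pos"],s["orientation"],s["joint_pos"]); M=R.from_quat(s["orientation"]).as_matrix(); print(M.round(4),np.degrees(np.arctan2(M[1,0],M[0,0])))
import pickle
C={n:capture(n) for n in ["scene","top"]}
pickle.dump(C,open("C1.pkl","wb"))
for n in C: cv2.imwrite(f"pics/{n}1.png",cv2.resize(C[n]["color"],(768,576)))
E
```

```text
time: 3.7
eef_pos: [546.5, -60.0, 263.1]
orientation: [0.756, 0.654, 0.005, 0.01]
force: [0.2, -0.6, 0.3]
width: 93.0
time: 4.0
eef_pos: [544.4, -60.7, 222.2]
orientation: [0.649, 0.761, 0.002, 0.007]
force: [0.6, 0.3, 0.4]
width: 93.2
[544.44325078 -60.72968044 222.24972181] [0.64890327 0.76083329 0.00187271 0.00733038] [ 0.4817522   0.41620564 -0.65556551  1.96073315  0.34240882  0.86048571
 -0.19788162]
[[-0.1577  0.9874  0.0136]
 [ 0.9874  0.1578 -0.0067]
 [-0.0087  0.0124 -0.9999]] 99.07618403478327
```

View pics/scene1.png

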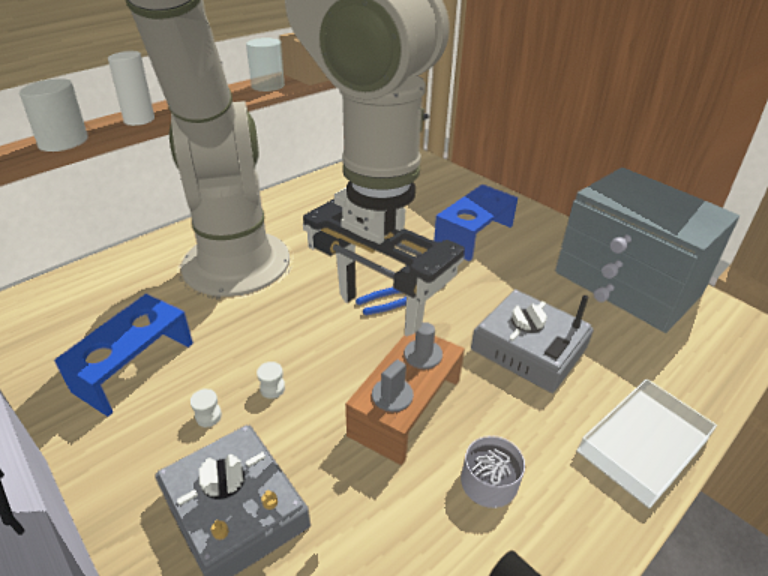

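```bash
python3 - <<'E'
from h import *
import pickle
C=pickle.load(open("C1.pkl","rb"));s=status.read_state()
M=R.from_quat(s["orientation"]).as_matrix();p=s["eef_pos"]
P=np.array([p+M@np.array([a,b,0]) for b in(-46.5,-64,46.5,64) for a in(-7.5,7.5)])
for n,w,k in[("scene",60,6),("top",50,8)]:
    c=C[n];q=proj(c,P);m=proj(c,p)[0]
    im=c["color"];x0,y0=int(m[0]-w),int(m[1]-w*.75)
    im=cv2.resize(im[y0:int(m[1]+w*.75),x0:int(m[0]+w)],None,fx=k,fy=k,interpolation=cv2.INTER_CUBIC)
    for a in q: cv2.circle(im,tuple(int(v) for v in (a-[x0,y0]+.5)*k-.5),4,(0,0,255),1)
    cv2.imwrite(f"pics/{n}1g.png",im)
E
```

```text
(no output)
```

View pics/scene1g.png

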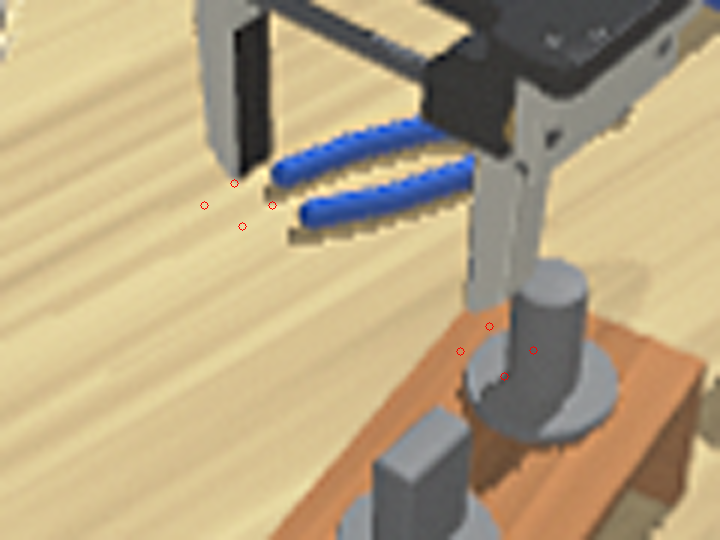

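View pics/top1g.png

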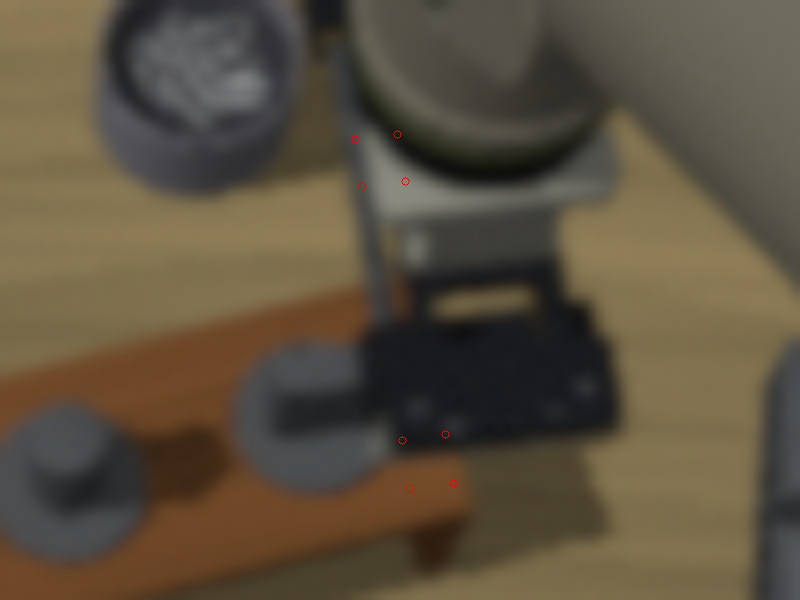

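The gripper is over the rack. Open, its tips ride about 15 mm higher than when shut (linkage), and laterally they match the calibration. Now I'll align over the key and descend.

```bash
python3 -m pendant '[[1,[9,7,10],-0.5],[1,[8,6,15],-0.5],[1,[0,0,0],0],[1,[0,0,0],0]]'; python3 - <<'E'
from h import *
s=status.read_state(); print(s["eef_pos"],s["orientation"])
E
```

```text
time: 4.5
eef_pos: [558.2, -40.4, 199.3]
orientation: [0.648, 0.761, 0.004, 0.01]
force: [-0.3, 0.9, 0.1]
width: 93.2
[558.22090691 -40.35065798 199.29157307] [0.64847896 0.76115311 0.00354208 0.01041293]
```

```bash
python3 -m pendant '[[1,[0,-2,25],0],[1,[-1,-2,25],0],[1,[0,0,25],0],[1,[0,0,15],0],[1,[0,0,8],0],[1,[0,0,0],0]]'; python3 - <<'E'
from h import *
s=status.read_state(); print(s["eef_pos"],s["orientation"])
M=R.from_quat(s["orientation"]).as_matrix();print(M[:,2])
c=capture("scene"); crop(c,"s2.png",268,240,60,6)
E
```

```text
time: 5.1
eef_pos: [560.3, -43.1, 103.0]
orientation: [0.651, 0.759, 0.006, 0.015]
force: [-0.5, -0.1, -0.1]
width: 92.7
[560.29215507 -43.07925304 103.03061393] [0.65102915 0.75889263 0.00572447 0.01450013]
[ 0.02946168 -0.0101915  -0.99951395]
```

View pics/s2.png

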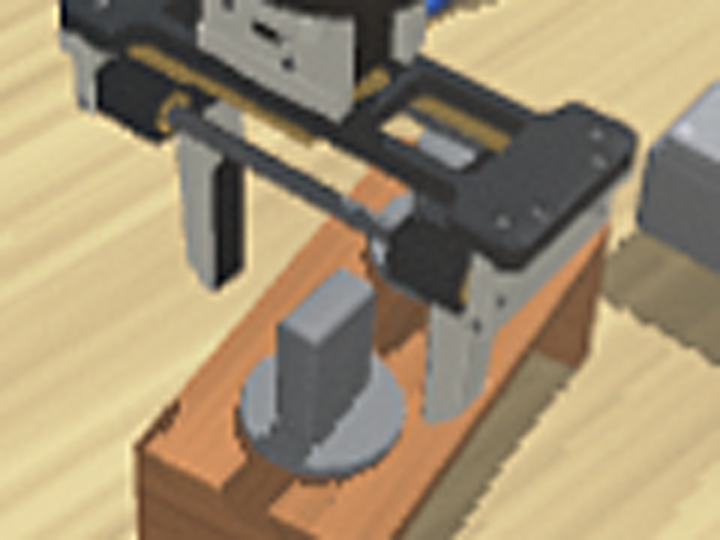

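```bash
python3 -m pendant '[[1,[0,-2,3],0],[1,[0,0,2],0],[0.5,[0,0,0],0],[0,[0,0,0],0],[0,[0,0,0],0],[0,[0,0,0],0],[0,[0,0,0],0],[0,[0,0,0],0]]' 20;  python3 - <<'E'
from h import *
s=status.read_state(); print(s["eef_pos"],s["orientation"],s["force"])
M=R.from_quat(s["orientation"]).as_matrix();print(M[:,2])
c=capture("scene"); crop(c,"s3.png",268,240,60,6)
E
```

```text
time: 5.95
eef_pos: [560.6, -43.7, 101.6]
orientation: [0.651, 0.758, 0.007, 0.017]
force: [-0.4, -0.3, -0.3]
width: 49.6
[560.58391555 -43.65805486 101.60206696] [0.65149748 0.75842261 0.00749534 0.01702933] [-0.44689317 -0.2648987  -0.31416603]
[ 0.03559725 -0.01081986 -0.99930764]
```

View pics/s3.png

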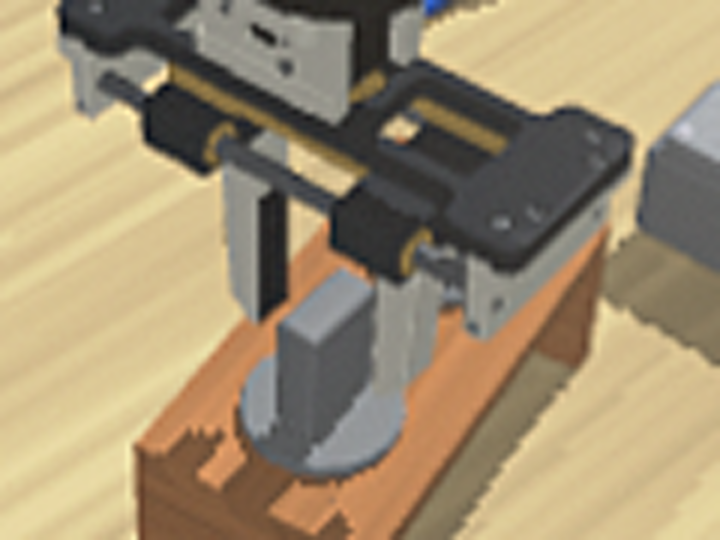

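```bash
python3 -m pendant '[[0,[0,-2,0],0],[0,[0,0,1],0],[0,[0,0,1],0],[0,[0,0,0],0],[0,[0,0,0],0],[0,[0,0,0],0]]' 20;  python3 - <<'E'
from h import *
s=status.read_state(); print(s["eef_pos"],s["orientation"],s["force"])
M=R.from_quat(s["orientation"]).as_matrix();print(M[:,2])
c=capture("scene"); crop(c,"s4.png",268,240,60,6)
E
```

```text
time: 6.6
eef_pos: [558.0, -44.1, 99.4]
orientation: [0.651, 0.758, 0.007, 0.017]
force: [-0.3, -0.8, 1.6]
width: 18.2
[558.01085396 -44.11970287  99.3917067 ] [0.65148526 0.75844214 0.00700433 0.01683496] [-0.30006648 -0.83128193  1.63479503]
[ 0.03466312 -0.0113107  -0.99933505]
```

View pics/s4.png

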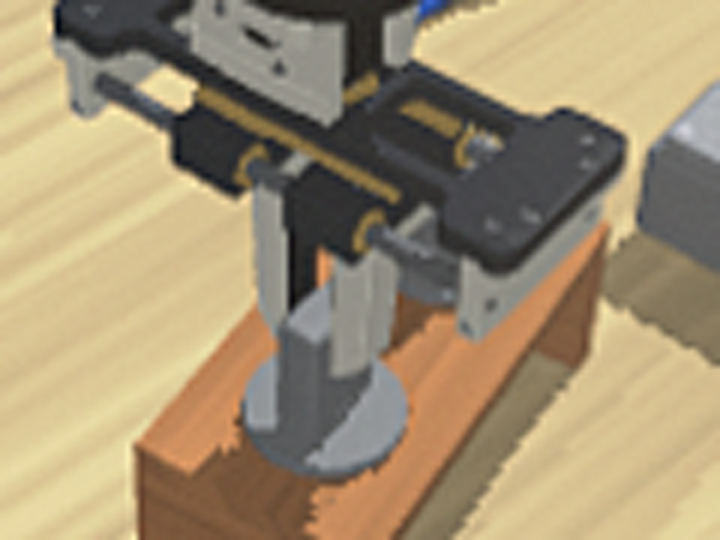

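Gripped at 18.2 mm with the pads on the flat faces. I'll lift it straight, correcting for the slight tilt.

```bash
python3 -m pendant '[[0,[0,0.5,-15],0],[0,[0,0.8,-25],0],[0,[0,0.8,-25],0],[0,[0,0.8,-25],0],[0,[0,0.8,-25],0],[0,[0,0,-10],0]]' 25;  python3 - <<'E'
from h import *
s=status.read_state(); print(s["eef_pos"],s["orientation"],s["force"])
M=R.from_quat(s["orientation"]).as_matrix();print(M.round(4))
c=capture("scene"); crop(c,"s5.png",268,240,60,6)
E
```

```text
time: 7.25
eef_pos: [556.1, -41.7, 225.9]
orientation: [0.651, 0.759, 0.006, 0.014]
force: [0.2, 0.1, -1.3]
width: 17.8
[556.1185736  -41.6967574  225.91582344] [0.65108955 0.75884211 0.00602339 0.01430973] [ 0.2095456   0.12758317 -1.26680583]
[[-0.1518  0.988   0.0296]
 [ 0.9883  0.1521 -0.0095]
 [-0.0139  0.0278 -0.9995]]
```

View pics/s5.png

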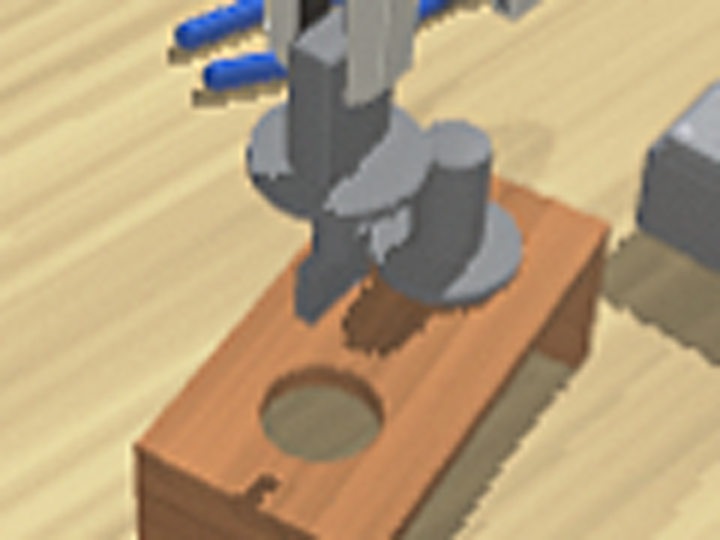

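Key lifted and upright, and its hole is now empty. Next I'll carry it over to the energiser.

```bash
python3 -m pendant '[[0,[-30,-11,0],0],[0,[-43,-16,0],0],[0,[-43,-16,0],0],[0,[-43,-16,0],0],[0,[-43,-16,0],0],[0,[-43,-16,0],0]]' 40; python3 -m pendant '[[0,[0,0,0],-7],[0,[0,0,0],-8],[0,[0,0,0],-8],[0,[0,0,0],-8],[0,[0,0,0],-8],[0,[0,0,0],-8],[0,[0,0,0],-8]]';  python3 - <<'E'
from h import *
s=status.read_state(); print(s["eef_pos"],s["orientation"],s["force"],s["joint_pos"])
M=R.from_quat(s["orientation"]).as_matrix();print(M.round(4),np.degrees(np.arctan2(M[1,0],M[0,0])))
import pickle
C={n:capture(n) for n in ["scene","top"]}
pickle.dump(C,open("C2.pkl","wb"))
for n in C: cv2.imwrite(f"pics/{n}6.png",cv2.resize(C[n]["color"],(768,576)))
print(crop(C["scene"],"s6.png",155,310,60,6))
print(crop(C["top"],"t6.png",374,152))
E
```

```text
time: 7.9
eef_pos: [503.8, -298.5, 221.9]
orientation: [0.646, 0.763, 0.008, 0.013]
force: [1.5, 0.4, -0.3]
width: 17.5
time: 8.6
eef_pos: [496.1, -308.3, 210.5]
orientation: [0.21, 0.978, 0.001, 0.009]
force: [-0.5, -1.0, -0.5]
width: 17.6
[ 496.09660414 -308.2975435   210.46273133] [2.10284148e-01 9.77594469e-01 9.41655889e-04 9.42041749e-03] [-0.52445572 -0.96106862 -0.54164023] [ 1.06448972  0.5401553  -0.88743255  1.8912426   0.51478809  0.9354693
  1.08444146]
[[-0.9114  0.4111  0.0188]
 [ 0.4112  0.9116 -0.0021]
 [-0.018   0.0058 -0.9998]] 155.71788930743702
(95, 265)
(324, 114)
```

View pics/s6.png

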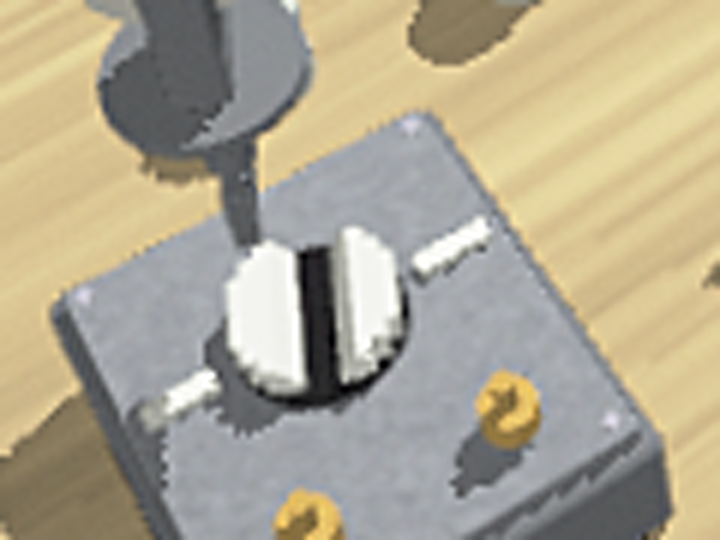

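View pics/top6.png

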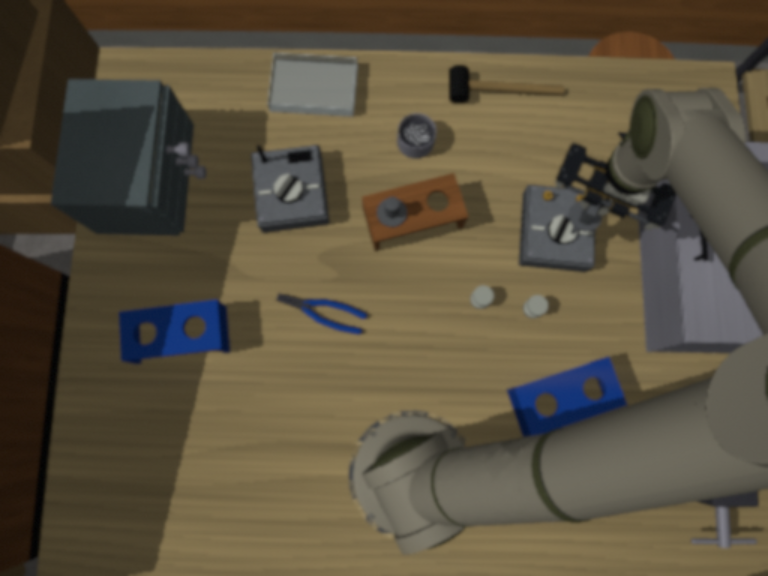

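```bash
python3 - <<'E'
from h import *
import pickle
C=pickle.load(open("C2.pkl","rb"));T,S=C["top"],C["scene"]
for z in(0,150,250,350): print(z,onz(T,[[637/1.5,175/1.5],[648/1.5,350/1.5],[665/1.5,143/1.5],[682/1.5,345/1.5]],z).round(0)[:,:2].tolist())
o=lambda p,off,k:(np.array(p,float)+.5)/k-.5+off
# tip in scene crop
s=status.read_state();M=R.from_quat(s["orientation"]).as_matrix();p=s["eef_pos"]
tip=p+M[:,2]*84.4
print("tip pred",tip,"scene px crop",(proj(S,tip)+.5-[95,265])*6, "top crop",(proj(T,tip)+.5-[324,114])*8)
for e in(-17,17): print((proj(S,tip+M[:,0]*e)+.5-[95,265])*6)
# hole
print("hole from scene", onz(C["scene"],o([[320,413]],(208,195),6),80))
E
```

```text
0 [[654.0, -497.0], [262.0, -498.0], [733.0, -567.0], [274.0, -572.0]]
150 [[592.0, -433.0], [245.0, -433.0], [663.0, -494.0], [256.0, -499.0]]
250 [[551.0, -390.0], [234.0, -390.0], [616.0, -446.0], [244.0, -450.0]]
350 [[510.0, -347.0], [223.0, -347.0], [569.0, -398.0], [232.0, -402.0]]
tip pred [ 497.42362042 -308.51493479  125.82436397] scene px crop [[254.09737722 212.10522889]] top crop [[470.16484857 280.2971986 ]]
[[257.48584136 256.27354424]]
[[250.88788079 169.44917568]]
hole from scene [[556.62679523 -42.16592516  80.        ]]
```

View pics/t6.png

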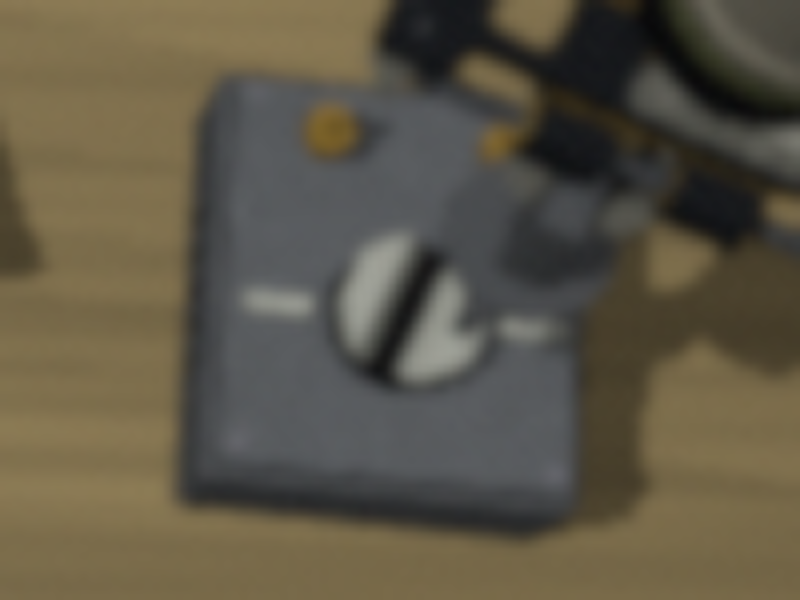

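View pics/scene6.png

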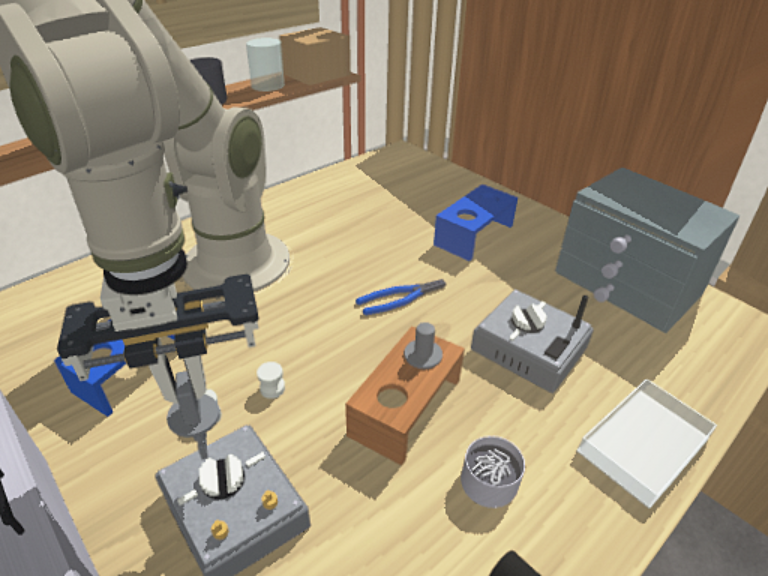

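```bash
cat > ov.py <<'E'
from h import *
import pickle,sys
def overlay(C,tag,p,M,soff,toff,sw=60,tw=50,dg=13.6):
    g=p-M[:,2]*dg
    P=[]
    t=np.linspace(0,2*np.pi,60)
    for zz in(-27,-33): P+=[g+M@np.array([31*np.cos(a),31*np.sin(a),-zz]) for a in t]
    for (x,y) in[(1,1),(1,-1),(-1,1),(-1,-1)]:
        P+=[g+M@np.array([x*19,y*9,-27]),g+M@np.array([x*17,y*4,98]),g+M@np.array([x*17,y*4,72])]
    P=np.array(P)
    for n,off,w,k in[("scene",soff,sw,6),("top",toff,tw,8)]:
        c=C[n];q=proj(c,P)
        im=cv2.resize(c["color"][off[1]:off[1]+int(w*1.5),off[0]:off[0]+2*w],None,fx=k,fy=k,interpolation=cv2.INTER_CUBIC)
        for a in q: cv2.circle(im,tuple(int(v) for v in (a-off+.5)*k-.5),2,(0,0,255),-1)
        cv2.imwrite(f"pics/{n}_{tag}.png",im)
E
python3 - <<'E'
from ov import *
C=pickle.load(open("C2.pkl","rb"));s=status.read_state();M=R.from_quat(s["orientation"]).as_matrix()
overlay(C,"ov1",s["eef_pos"],M,np.array((75,235)),np.array((334,94)))
E
```

```text
(no output)
```

View pics/scene_ov1.png

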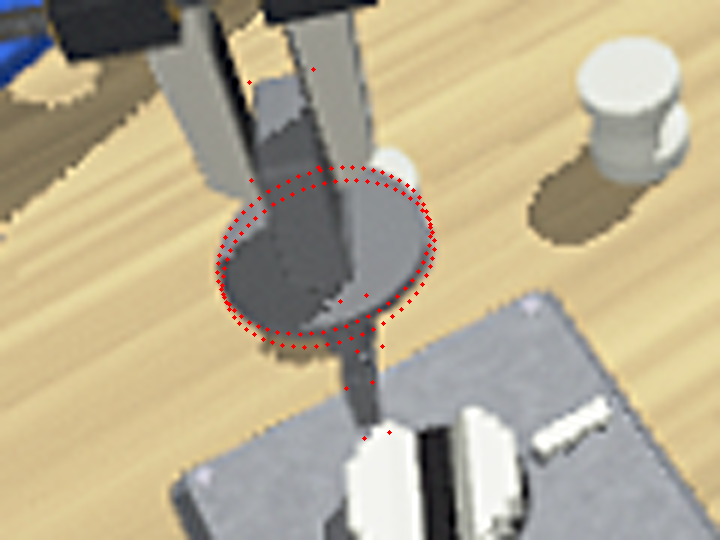

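View pics/top_ov1.png

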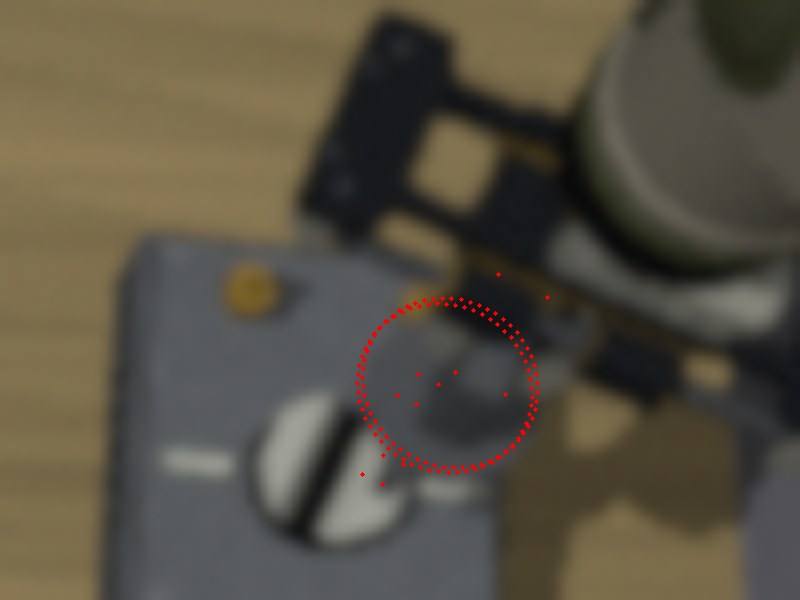

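```bash
python3 -m pendant '[[0,[-1,4,5],0.5],[0,[-1,4,10],0.5],[0,[0,0,10],0]]';  python3 - <<'E'
from ov import *
s=status.read_state(); print(s["eef_pos"],s["force"])
M=R.from_quat(s["orientation"]).as_matrix();print(M[:,2].round(4),np.degrees(np.arctan2(M[1,0],M[0,0])),"tip",s["eef_pos"]+84.4*M[:,2])
C={n:capture(n) for n in ["scene","top"]}
pickle.dump(C,open("C3.pkl","wb"))
overlay(C,"ov2",s["eef_pos"],M,np.array((90,255)),np.array((324,104)))
E
```

```text
time: 9.0
eef_pos: [502.0, -301.6, 183.3]
orientation: [0.227, 0.974, 0.002, 0.009]
force: [-0.2, 0.0, -1.2]
width: 17.4
[ 502.04748378 -301.55612921  183.31096195] [-0.15907189  0.04692752 -1.19158639]
[ 1.920e-02 -8.000e-04 -9.998e-01] 153.7011707059556 tip [ 503.66496211 -301.62192193   98.92648805]
```

View pics/scene_ov2.png

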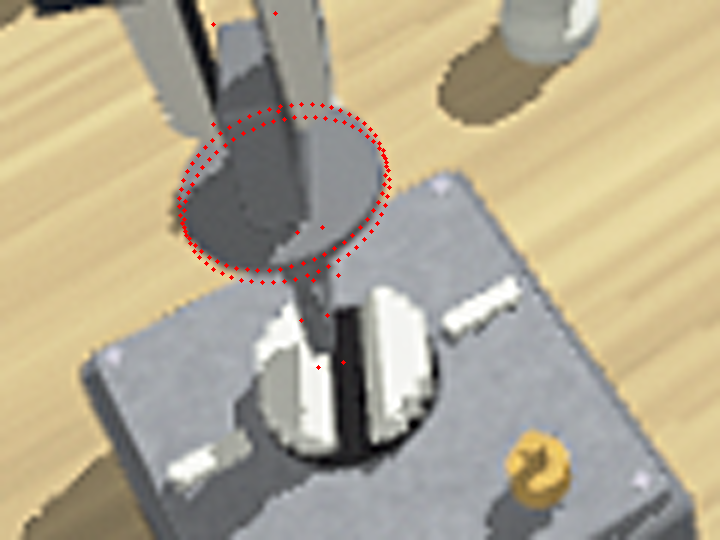

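View pics/top_ov2.png

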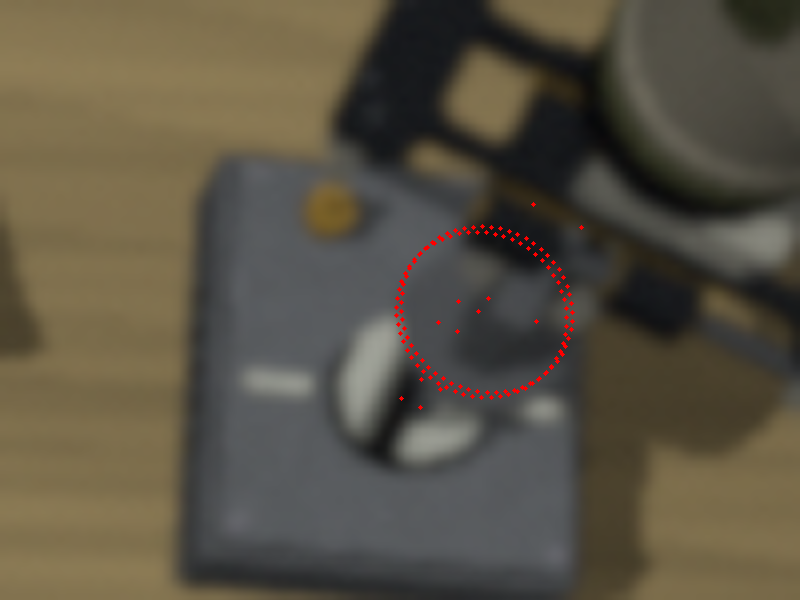

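The blade edge sits at (320,350) in the scene crop. Lowered, it lands about 2 mm left of the slot centreline (slot floor at x≈350), so I'll nudge it 1.5 mm and descend.

```bash
python3 -m pendant '[[0,[0,1.5,10],-0.5],[0,[0,0,10],-0.5],[0,[0,0,6],0],[0,[0,0,3],0]]';  python3 - <<'E'
from ov import *
s=status.read_state(); print(s["eef_pos"],s["force"],s["ft_torque"])
M=R.from_quat(s["orientation"]).as_matrix();print(M[:,2].round(4),np.degrees(np.arctan2(M[1,0],M[0,0])),"tip",s["eef_pos"]+84.4*M[:,2])
C={"scene":capture("scene")}
crop(C["scene"],"s7.png",150,310,60,6)
E
```

```text
time: 9.5
eef_pos: [502.3, -300.3, 151.2]
orientation: [0.218, 0.976, 0.002, 0.008]
force: [-0.7, 0.5, -0.7]
width: 18.1
[ 502.2768095  -300.30219002  151.21158649] [-0.71339103  0.49500912 -0.7415957 ] [ 0.03493023 -0.10192163  0.04820489]
[ 1.690e-02 -4.000e-04 -9.999e-01] 154.78093691502946 tip [ 503.70071747 -300.3365564    66.82360568]
```

View pics/s7.png

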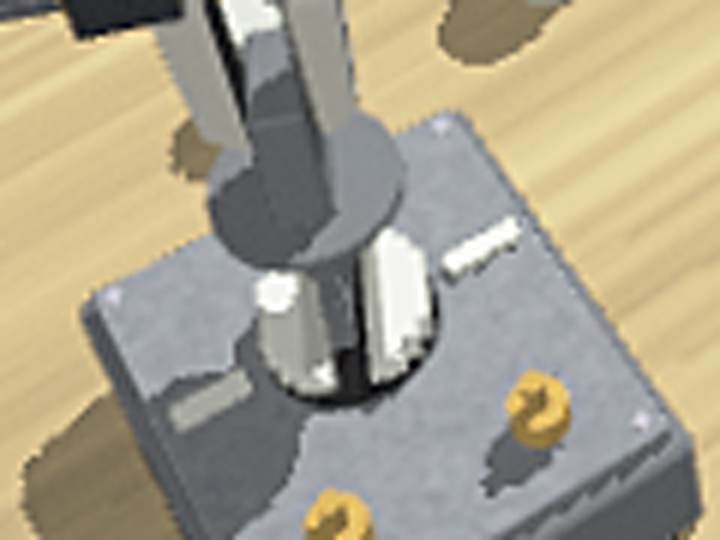

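The blade is in the slot mouth. I'll go down until I feel the floor.

```bash
python3 -m pendant '[[0,[0,1,2],0],[0,[0,0,2],0]]'; python3 -m pendant '[[0,[0,0,1.5],0]]'; python3 -m pendant '[[0,[0,0,1.5],0]]'
```

```text
time: 9.75
eef_pos: [503.8, -299.6, 147.9]
orientation: [0.218, 0.976, 0.001, 0.009]
force: [-2.5, -0.5, 18.6]
width: 17.8
time: 9.85
eef_pos: [504.5, -300.1, 147.9]
orientation: [0.219, 0.976, 0.001, 0.01]
force: [-4.9, -0.1, 17.8]
width: 18.1
time: 9.95
eef_pos: [504.9, -300.7, 148.0]
orientation: [0.219, 0.976, -0.0, 0.011]
force: [-4.3, -0.9, 13.3]
width: 17.4
```

Contact at a predicted tip height of 63.5, which matches the floor at 64. I'll ease up slightly and turn clockwise.

```bash
python3 -m pendant '[[0,[0,0,-1.2],0],[0,[0,0,0],4],[0,[0,0,0],8],[0,[0,0,0],8]]';  python3 - <<'E'
from ov import *
s=status.read_state(); print(s["eef_pos"],s["force"],s["ft_torque"])
M=R.from_quat(s["orientation"]).as_matrix();print(M[:,2].round(4),np.degrees(np.arctan2(M[1,0],M[0,0])),"tip",s["eef_pos"]+84.4*M[:,2])
crop(capture("scene"),"s8.png",150,310,60,6)
E
```

```text
time: 10.35
eef_pos: [504.6, -302.1, 150.3]
orientation: [0.39, 0.921, 0.001, 0.011]
force: [-0.1, -1.5, -2.0]
width: 17.8
[ 504.59436887 -302.12644203  150.26208771] [-0.07074098 -1.45442899 -2.02885624] [-0.30980832  0.17070052  0.05962997]
[ 0.0211 -0.0074 -0.9998] 134.0978666530362 tip [ 506.3751416  -302.74683126   65.88315689]
```

View pics/s8.png

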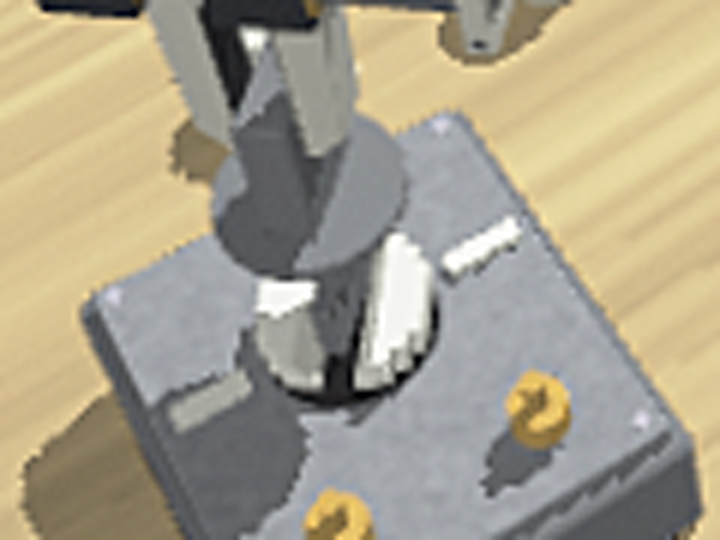

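```bash
python3 -m pendant '[[0,[0,0,1],7],[0,[0,0,0],8],[0,[0,0,0],8],[0,[0,0,0],8],[0,[0,0,0],8]]';  python3 - <<'E'
from ov import *
s=status.read_state(); print(s["eef_pos"],s["force"],s["ft_torque"])
M=R.from_quat(s["orientation"]).as_matrix();print(M[:,2].round(4),np.degrees(np.arctan2(M[1,0],M[0,0])),"tip",s["eef_pos"]+84.4*M[:,2])
crop(capture("scene"),"s9.png",150,310,60,6)
E
```

```text
time: 10.9
eef_pos: [502.9, -303.5, 149.5]
orientation: [0.682, 0.731, 0.003, 0.01]
force: [-0.6, -0.7, -1.0]
width: 17.8
[ 502.92391407 -303.50237929  149.54860113] [-0.59195849 -0.66001744 -0.97807269] [-0.26959855  0.27615271  0.04116897]
[ 0.0186 -0.0096 -0.9998] 94.01133028891216 tip [ 504.49434062 -304.31244252   65.16710103]
```

View pics/s9.png

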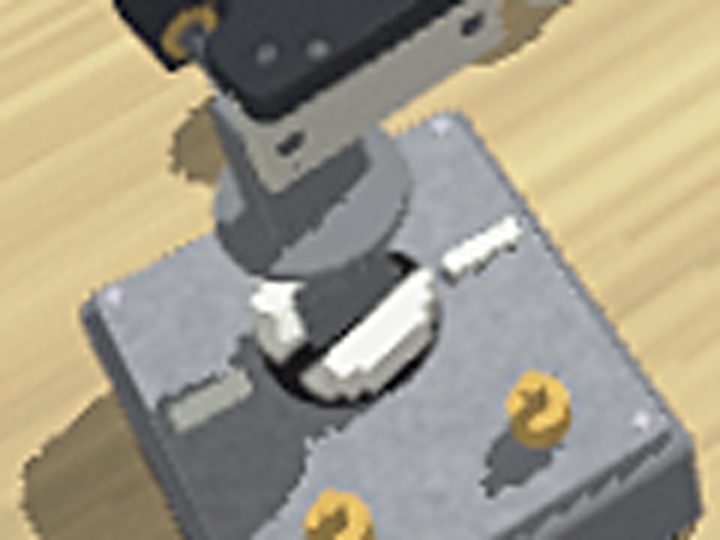

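```bash
cat > an.py <<'E'
from h import *
def an(c,off,k,pts,z):
    X=onz(c,(np.array(pts,float)+.5)/k-.5+off,z);d=X[1]-X[0];return np.degrees(np.arctan2(d[1],d[0]))%180
E
python3 - <<'E'
from an import *; import pickle
S=pickle.load(open("C3.pkl","rb"))["scene"]
print(an(S,(90,265),6,[(310,372),(430,270)],78),an(S,(90,265),6,[(210,400),(482,248)],65))
c=capture("scene"); im=c["color"][305:340,125:170]; cv2.imwrite("pics/s10.png",cv2.resize(im,None,fx=16,fy=16,interpolation=cv2.INTER_CUBIC))
E
```

```text
99.26282092925052 85.7382841082205
```

View pics/s10.png

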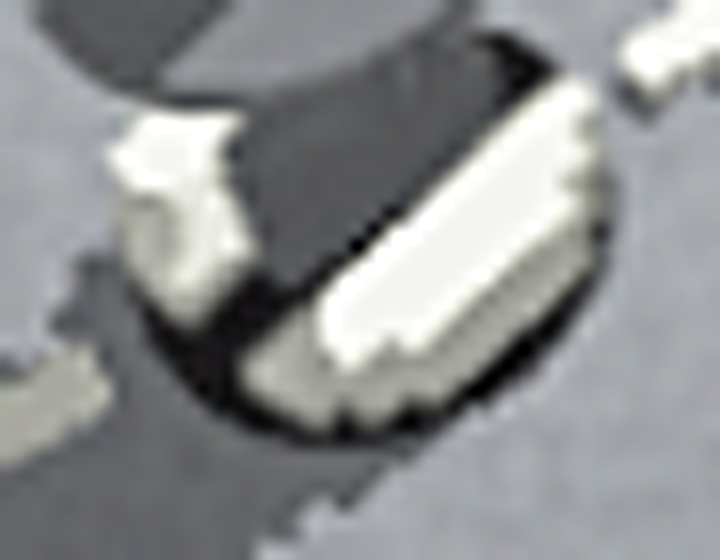

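```bash
python3 -m pendant '[[0,[0,0,0],6.5],[0,[0,0,0.3],6]]';  python3 - <<'E'
from an import *
s=status.read_state(); print(s["eef_pos"],s["force"],s["ft_torque"])
M=R.from_quat(s["orientation"]).as_matrix();print(M[:,2].round(4),np.degrees(np.arctan2(M[1,0],M[0,0])))
c=capture("scene"); im=c["color"][300:345,115:175]; cv2.imwrite("pics/s11.png",cv2.resize(im,None,fx=12,fy=12,interpolation=cv2.INTER_CUBIC))
E
```

```text
time: 11.2
eef_pos: [502.4, -303.5, 149.3]
orientation: [0.754, 0.657, 0.003, 0.01]
force: [-1.8, -0.7, 1.1]
width: 17.4
[ 502.42062298 -303.51949964  149.29035317] [-1.76123471 -0.65130129  1.07874164] [-0.2232618   0.521102    0.03583933]
[ 0.0172 -0.0102 -0.9998] 82.16026205871209
```

View pics/s11.png

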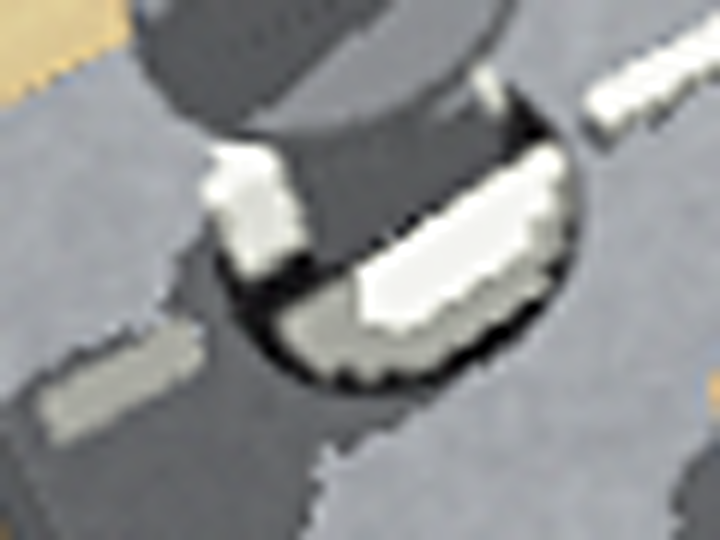

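```bash
python3 - <<'E'
from an import *; import pickle
S=pickle.load(open("C3.pkl","rb"))["scene"]
print(an(S,(115,300),12,[(270,322),(555,145)],78),an(S,(115,300),12,[(50,413),(185,345)],65),an(S,(115,300),12,[(300,318),(520,180)],78))
E
```

```text
88.92364410847445 82.8435548486996 89.16755961889258
```

```bash
python3 -m pendant '[[0,[0,0,0],3.2],[0,[0,0,0],0]]';  python3 - <<'E'
from an import *
s=status.read_state(); print(s["eef_pos"],s["force"],s["ft_torque"])
M=R.from_quat(s["orientation"]).as_matrix();print(M[:,2].round(4),np.degrees(np.arctan2(M[1,0],M[0,0])))
c=capture("scene"); im=c["color"][300:345,115:175]; cv2.imwrite("pics/s12.png",cv2.resize(im,None,fx=12,fy=12,interpolation=cv2.INTER_CUBIC))
E
```

```text
time: 11.45
eef_pos: [502.2, -303.3, 149.2]
orientation: [0.77, 0.638, 0.003, 0.009]
force: [-0.4, 0.3, -1.5]
width: 17.6
[ 502.16280397 -303.32687497  149.24385138] [-0.35311424  0.346995   -1.48938138] [-0.13217211  0.19877409  0.01068184]
[ 0.0164 -0.0104 -0.9998] 79.30230101203661
```

View pics/s12.png

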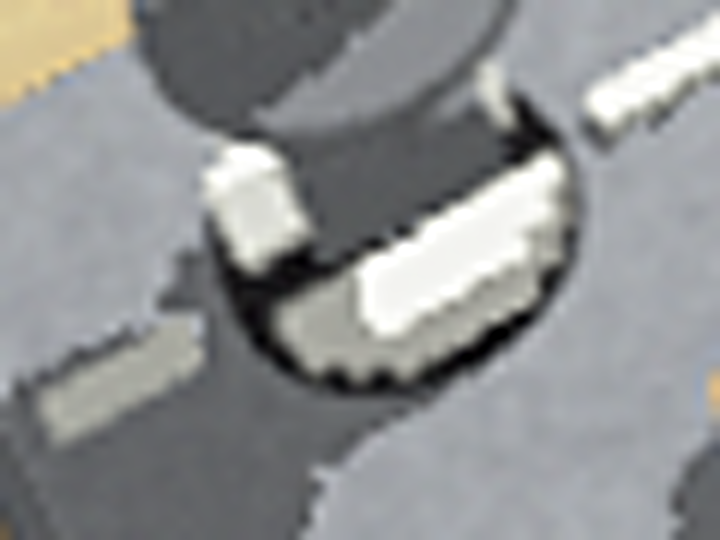

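Slot edge slope −0.54 against the rib line's −0.56, so it looks aligned. I'll back off within the play, lift clear and inspect.

```bash
python3 -m pendant '[[0,[0,0,0],-4],[0,[0,0,-8],0],[0,[0,0,-15],0],[0,[0,0,-30],0],[0,[0,0,-30],0]]'; python3 -m pendant '[[0,[25,0,0],0],[0,[40,0,0],0],[0,[40,0,0],0]]'; python3 - <<'E'
from an import *
import pickle
s=status.read_state(); print(s["eef_pos"],s["force"],s["ft_torque"])
M=R.from_quat(s["orientation"]).as_matrix();print(M[:,2].round(4),np.degrees(np.arctan2(M[1,0],M[0,0])))
C={n:capture(n) for n in ["scene","top"]}
pickle.dump(C,open("C4.pkl","wb"))
crop(C["scene"],"s13.png",150,325,60,6);crop(C["top"],"t13.png",374,152)
cv2.imwrite("pics/full13.png",cv2.resize(C["scene"]["color"],(768,576)))
E
```

```text
time: 12.0
eef_pos: [500.4, -300.6, 232.2]
orientation: [0.74, 0.672, 0.003, 0.006]
force: [0.5, 0.2, -0.9]
width: 17.1
time: 12.3
eef_pos: [513.3, -200.2, 237.9]
orientation: [0.742, 0.67, 0.005, 0.011]
force: [-0.2, 1.0, -1.2]
width: 17.6
[ 513.2634819  -200.1953984   237.87161169] [-0.24316806  1.00767227 -1.18272885] [ 0.0537438  -0.12042171 -0.0157399 ]
[ 0.0226 -0.0099 -0.9997] 84.11498828137678
```

View pics/s13.png

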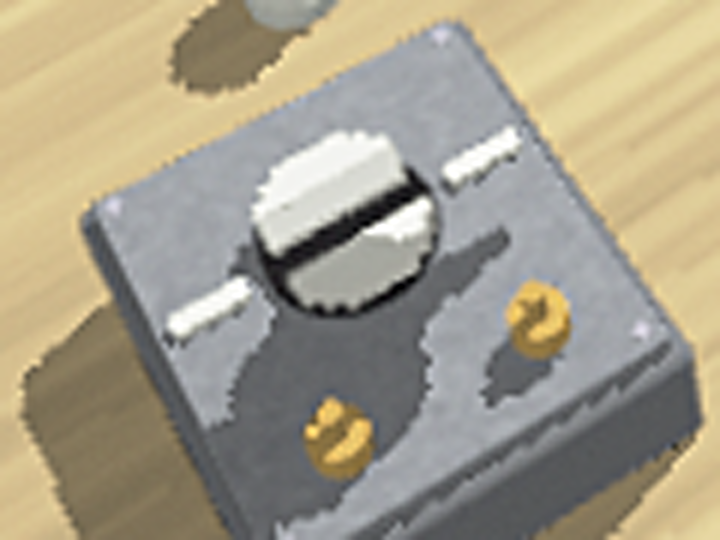

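View pics/t13.png

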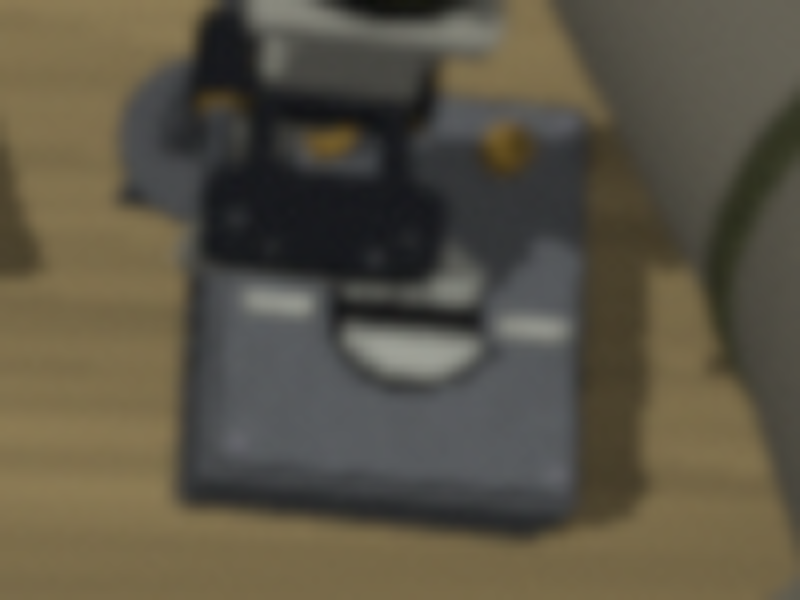

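View pics/full13.png

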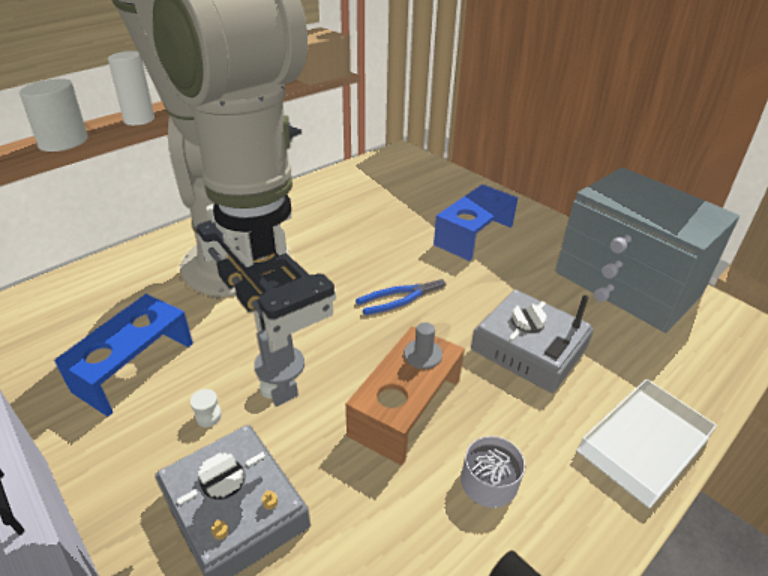

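```bash
python3 - <<'E'
from an import *; import pickle
C=pickle.load(open("C4.pkl","rb"))
def world(c,u,z): return onz(c,u,z)
for n,z0 in(("scene",0),("top",0)):
    c=C[n]; g=cv2.cvtColor(c["color"],cv2.COLOR_BGR2GRAY).astype(float)
    H,W=g.shape; vv,uu=np.mgrid[0:H,0:W]; uv=np.c_[uu.ravel(),vv.ravel()].astype(float)
    cx=505.3 if n=="scene" else 501.8; cen=np.array([cx,-302.2])
    hsv=cv2.cvtColor(c["color"],cv2.COLOR_BGR2HSV)
    # slot floor: dark pixels within 24mm of axis on z=64 plane
    X=onz(c,uv,64)[:,:2]-cen; r=np.hypot(*X.T); gg=g.ravel()
    th=60 if n=="scene" else 60
    m=(r<26)&(gg<th); P=X[m]; w=th-gg[m]
    mu=np.average(P,axis=0,weights=w); e,v=np.linalg.eigh(np.cov(P.T,aweights=w)); d=v[:,1]
    print(n,"slot",m.sum(),mu.round(1),np.degrees(np.arctan2(d[1],d[0]))%180,np.sqrt(e))
    X=onz(c,uv,65)[:,:2]-cen; ang=np.radians(85.8); t=X@[np.cos(ang),np.sin(ang)]; s=X@[-np.sin(ang),np.cos(ang)]
    pk=[]
    for sg in(1,-1):
        m=(abs(t*sg-50)<16)&(abs(s)<8)&(gg>(170 if n=="scene" else 120)); pk.append(np.average(X[m],axis=0,weights=gg[m]-100)); print(m.sum(),pk[-1].round(1))
    d=pk[0]-pk[1]; print("ribs",np.degrees(np.arctan2(d[1],d[0]))%180,np.linalg.norm(d),(pk[0]+pk[1])/2)
E
```

```text
scene slot 82 [-2.7 -0.1] 85.79456102846525 [ 1.98881827 14.58793636]
56 [ 2.8 50.9]
66 [ -4.9 -49.3]
ribs 85.63917421755978 100.50436055894058 [-1.03824652  0.8130468 ]
top slot 70 [9.9 2.5] 82.58189514111876 [ 9.5736978  12.57463389]
20 [ 4.2 50.2]
14 [ -3.5 -49.4]
ribs 85.53516752298418 99.91331725848393 [0.34549302 0.39237342]
```

```bash
python3 - <<'E'
from h import *; import pickle
C=pickle.load(open("C4.pkl","rb"))
crop(C["top"],"t14.png",285,135,30,12);crop(C["scene"],"s14.png",265,262,40,9);
s=status.read_state();M=R.from_quat(s["orientation"]).as_matrix()
from ov import overlay
overlay(C,"ov4",s["eef_pos"],M,np.array((130,215)),np.array((310,94)))
E
```

```text
(no output)
```

View pics/t14.png

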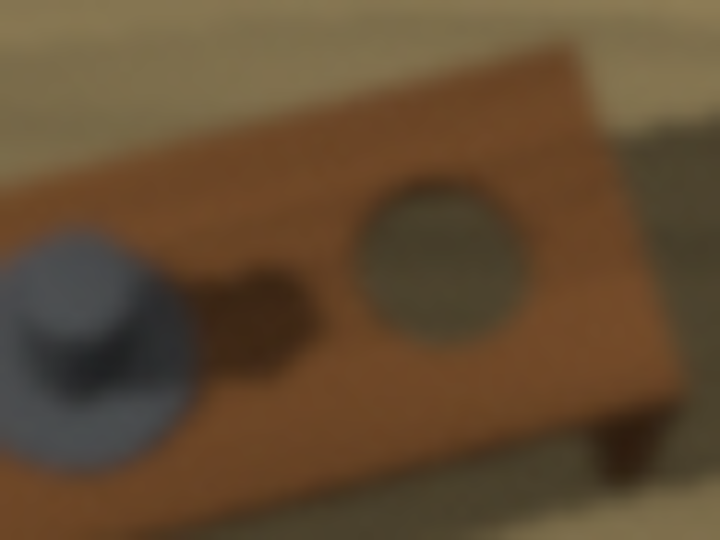

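View pics/s14.png

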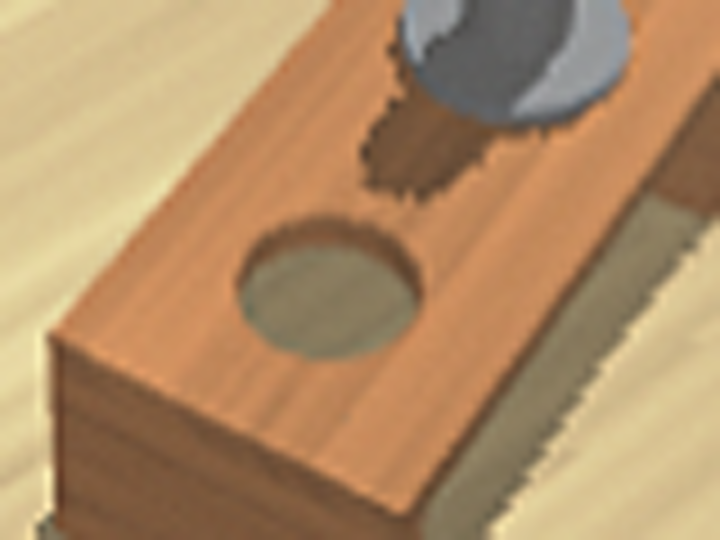

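View pics/scene_ov4.png

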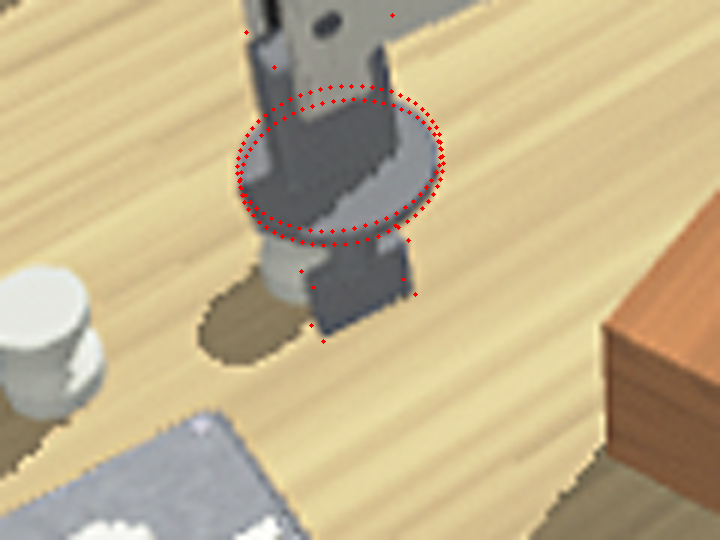

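```bash
python3 - <<'E'
from h import *; import pickle
C=pickle.load(open("C4.pkl","rb"))
print(onz(C["top"],(np.array([[441,260]])+.5)/12-.5+[255,112],80),onz(C["scene"],(np.array([[330,287]])+.5)/9-.5+[225,232],80))
s=status.read_state();M=R.from_quat(s["orientation"]).as_matrix();print("tip",s["eef_pos"]+84.4*M[:,2],"flange",s["eef_pos"]+19.4*M[:,2],M.round(4))
E
```

```text
[[554.18095276 -41.30468119  80.        ]] [[557.13324828 -41.70313354  80.        ]]
tip [ 516.01242595 -195.74320402  153.8311306 ] flange [ 514.51140805 -195.23322879  218.81179596] [[ 0.0939  0.9953  0.0231]
 [ 0.9956 -0.0938 -0.0078]
 [-0.0056  0.0237 -0.9997]]
```

```bash
python3 -m pendant '[[0,[30,5,0],0],[0,[45,7,0],0],[0,[45,7,0],0],[0,[30,5,0],0],[0,[5,2,0],0]]'; python3 - <<'E'
from ov import *
s=status.read_state();M=R.from_quat(s["orientation"]).as_matrix();print(s["qvel"].round(3),"tip",s["eef_pos"]+84.4*M[:,2],"flange",s["eef_pos"]+19.4*M[:,2],M.round(4))
C={n:capture(n) for n in ["scene","top"]}
overlay(C,"ov5",s["eef_pos"],M,np.array((205,195)),np.array((235,84)))
E
```

```text
time: 12.9
eef_pos: [556.9, -39.7, 240.7]
orientation: [0.738, 0.674, 0.007, 0.012]
force: [-0.1, -0.9, 0.1]
width: 17.8
[-0.086  0.019  0.029 -0.047  0.023  0.034 -0.061] tip [559.19917032 -40.39791395 156.36885408] flange [557.41471883 -39.86456384 221.34216607] [[ 0.0901  0.9956  0.0275]
 [ 0.9959 -0.0899 -0.0082]
 [-0.0057  0.0281 -0.9996]]
```

View pics/scene_ov5.png

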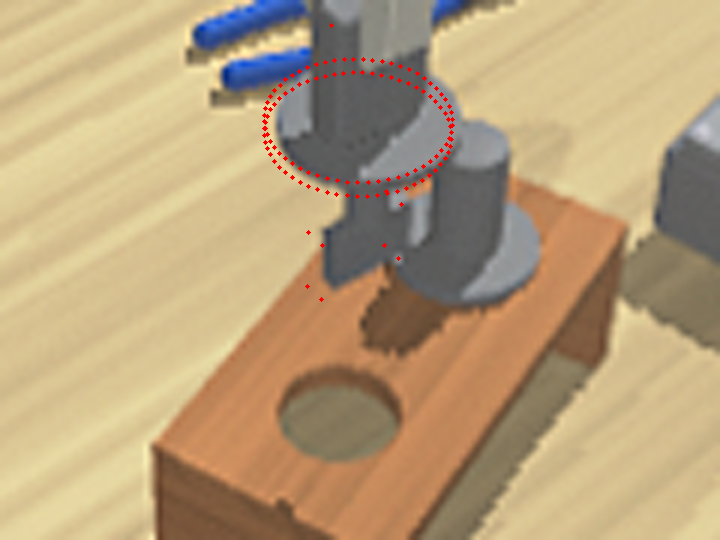

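View pics/top_ov5.png

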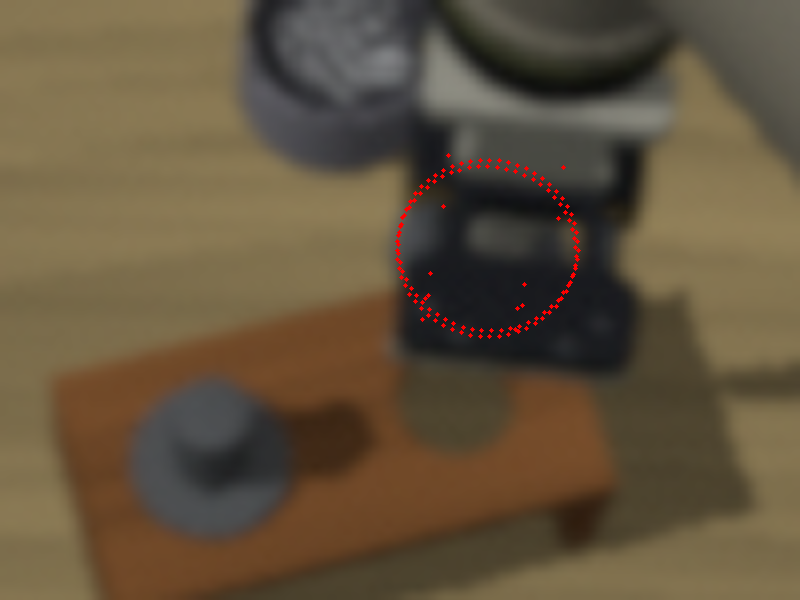

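```bash
python3 - <<'E'
from ov import *
s=status.read_state();M=R.from_quat(s["orientation"]).as_matrix();print(s["eef_pos"],s["qvel"].round(3),"tip",s["eef_pos"]+84.4*M[:,2],"flange",s["eef_pos"]+19.4*M[:,2],M.round(4))
C={n:capture(n) for n in ["scene"]}; C["top"]=C["scene"]
overlay(C,"ov6",s["eef_pos"],M,np.array((205,195)),np.array((235,84)))
E
```

```text
[556.41353506 -42.80661637 240.33365211] [ 0.036 -0.001  0.033  0.016  0.005  0.     0.01 ] tip [558.65357362 -43.61943896 155.96729895] flange [556.92842544 -42.99345    220.9413861 ] [[ 0.0931  0.9953  0.0265]
 [ 0.9956 -0.0928 -0.0096]
 [-0.0071  0.0273 -0.9996]]
```

View pics/scene_ov6.png

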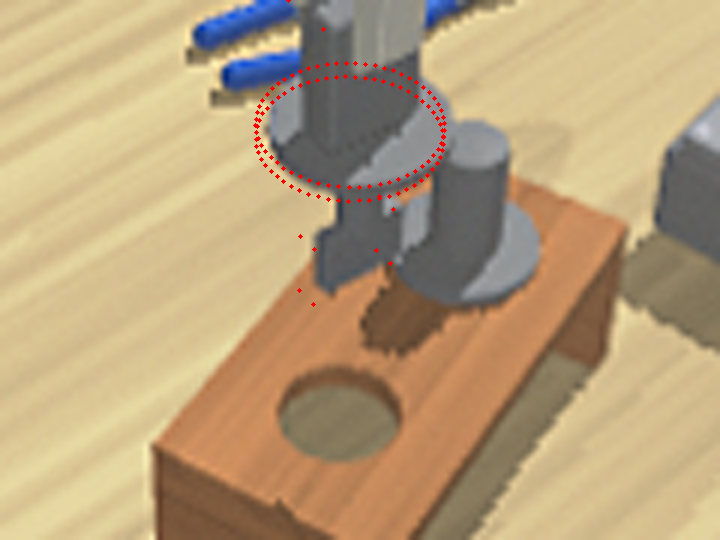

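```bash
python3 - <<'E'
from h import *
c=capture("scene")
o=lambda p:(np.array(p,float)+.5)/6-.5+[205,195]
for z in(156,160): print(z,"blade ends",onz(c,o([(330,293),(400,256)]),z).round(1).tolist())
print("flange(top z224)",onz(c,o([(360,126)]),224), onz(c,o([(360,126)]),228))
print("driver flange", onz(c,o([(463,250)]),86))
s=status.read_state();M=R.from_quat(s["orientation"]).as_matrix();print(s["eef_pos"],"tip",s["eef_pos"]+84.4*M[:,2])
E
```

```text
156 blade ends [[560.8, -52.9, 156.0], [563.8, -22.2, 156.0]]
160 blade ends [[563.5, -55.5, 160.0], [566.5, -25.1, 160.0]]
flange(top z224) [[557.61324426 -39.17606946 224.        ]] [[560.70372137 -42.26959396 228.        ]]
driver flange [[531.30517852  48.74480165  86.        ]]
[555.61669306 -45.41023922 239.88137941] tip [557.75368333 -46.32452154 155.51339164]
```

```bash
python3 -m pendant '[[0,[0,0,0],0]]'; python3 - <<'E'
from ov import *
for i in range(3):
    s=status.read_state();print(s["time"],s["eef_pos"],s["qvel"].round(3)[:2])
    C={"scene":capture("scene")}
s=status.read_state();M=R.from_quat(s["orientation"]).as_matrix();print(s["eef_pos"],"tip",s["eef_pos"]+84.4*M[:,2],M[:,2])
C["top"]=C["scene"]
overlay(C,"ov7",s["eef_pos"],M,np.array((205,195)),np.array((235,84)))
E
```

```text
time: 13.2
eef_pos: [555.2, -47.3, 239.8]
orientation: [0.741, 0.671, 0.005, 0.013]
force: [0.3, 0.2, -0.6]
width: 17.6
13.2 [555.23425475 -47.27934441 239.75550257] [0.02  0.001]
13.25 [555.21716366 -47.55270796 239.7527419 ] [-0.002  0.001]
13.3 [555.25749883 -47.21865992 239.76236544] [-0.006 -0.   ]
[555.3384846  -46.88519929 239.78728399] tip [557.44786375 -47.84191966 155.41907194] [ 0.02499264 -0.01133555 -0.99962337]
```

View pics/scene_ov7.png

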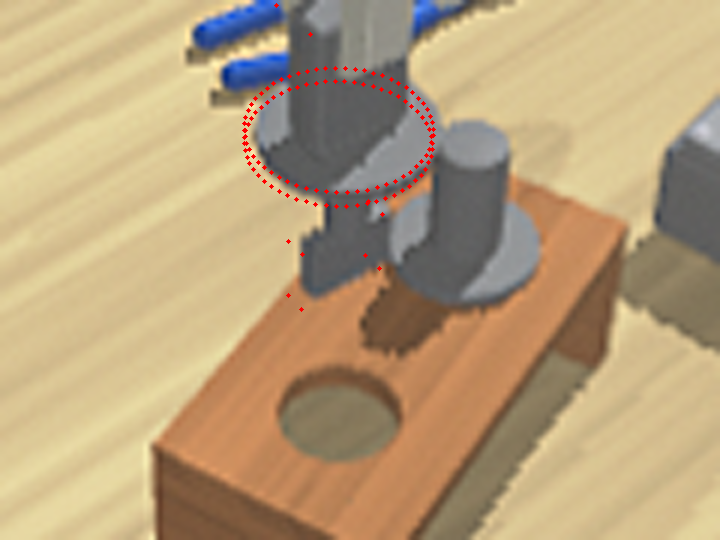

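```bash
python3 - <<'E'
from h import *
c=capture("scene")
s=status.read_state();M=R.from_quat(s["orientation"]).as_matrix();p=s["eef_pos"]
def off(X,d):
    q=proj(c,X)[0]; return (onz(c,[q+np.array(d)/6],X[2])[0]-X)
print("flange shift",off(p+19.4*M[:,2],(6.5,-11)).round(1))
print("tip shift",off(p+84.4*M[:,2]-17*M[:,0],(15,-5)).round(1))
print("jac z+1 flange px*6",(proj(c,p+19.4*M[:,2]+[0,0,1])-proj(c,p+19.4*M[:,2]))*6,(proj(c,p+[1,0,0])-proj(c,p))*6,(proj(c,p+[0,1,0])-proj(c,p))*6)
im=c["color"][195:285,205:265]
cv2.imwrite("pics/s15.png",cv2.resize(im,None,fx=9,fy=9,interpolation=cv2.INTER_CUBIC)[:600])
T=capture("top");crop(T,"t15.png",285,125,30,12)
E
```

```text
flange shift [-2.5  5.3  0. ]
tip shift [ 1.6  5.5 -0. ]
jac z+1 flange px*6 [[ 0.09308486 -2.22486492]] [[2.09224369 1.56062803]] [[ 2.26318923 -1.3370157 ]]
```

View pics/s15.png

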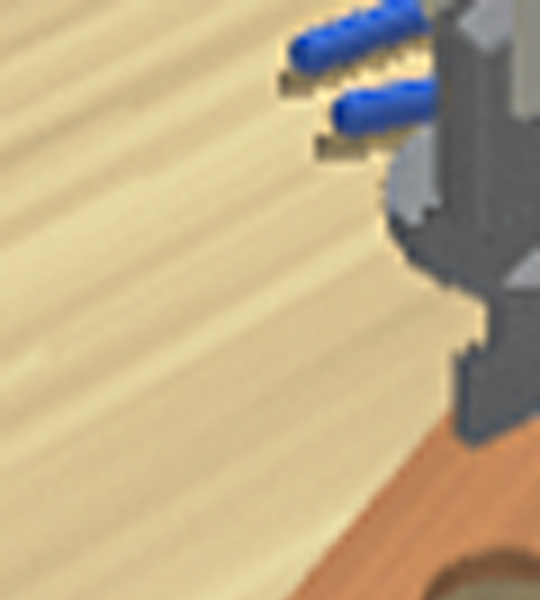

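In hand, the key's centre sits about 5 mm along the tool's +x from nominal, and this was consistent at the energiser too. That puts its axis near (556.5,-42.5), almost over the hole at (556,-41.8). I'll descend in part and look.

```bash
python3 -m pendant '[[0,[0,-0.5,12],0],[0,[0.5,-1,18],0],[0,[0,-1,18],0],[0,[0,0,8],0],[0,[0,0,0],0]]'; python3 - <<'E'
from ov import *
C={n:capture(n) for n in ["scene","top"]}
s=status.read_state();M=R.from_quat(s["orientation"]).as_matrix();print(s["eef_pos"],s["qvel"].round(3)[:4],M[:,2].round(4))
p=s["eef_pos"]+4.5*M[:,0];print("tip",p+84.4*M[:,2],"flange",p+19.4*M[:,2])
overlay(C,"ov8",p,M,np.array((205,205)),np.array((235,84)))
E
```

```text
time: 13.95
eef_pos: [554.0, -47.0, 179.8]
orientation: [0.741, 0.671, 0.006, 0.013]
force: [-0.4, 0.3, -0.3]
width: 17.4
[554.68301739 -46.9504591  181.08021188] [ 0.003 -0.015 -0.006 -0.014] [ 0.0269 -0.0112 -0.9996]
tip [557.40022187 -43.41416367  96.67807083] flange [555.65265409 -42.68931918 161.6505312 ]
```

View pics/scene_ov8.png

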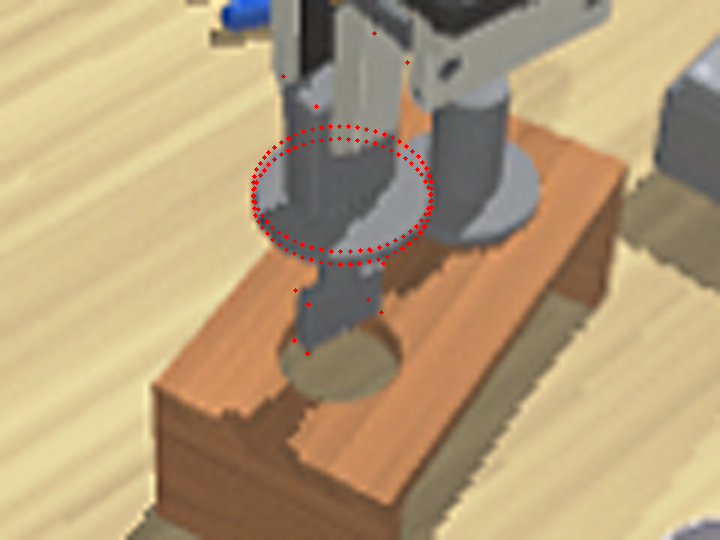

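```bash
python3 -m pendant '[[0,[0.5,-0.5,12],0],[0,[0.5,-0.5,14],0],[0,[0.5,-0.5,14],0],[0,[0,0,5],0]]'; python3 - <<'E'
from ov import *
C={n:capture(n) for n in ["scene","top"]}
s=status.read_state();M=R.from_quat(s["orientation"]).as_matrix();print(s["eef_pos"],s["force"],s["qvel"].round(3)[:4],M[:,2].round(4))
p=s["eef_pos"]+4.5*M[:,0];print("tip",p+84.4*M[:,2],"flange",p+19.4*M[:,2])
overlay(C,"ov9",p,M,np.array((205,205)),np.array((235,84)))
E
```

```text
time: 14.45
eef_pos: [556.2, -45.7, 134.8]
orientation: [0.742, 0.671, 0.008, 0.015]
force: [-0.2, 1.2, -1.6]
width: 17.5
[556.31484238 -45.69807888 135.33127447] [ 0.71542129 -0.31936281 -1.03982072] [ 0.009 -0.019 -0.012 -0.019] [ 0.0313 -0.0113 -0.9994]
tip [559.4107931  -42.17428218  50.94165457] flange [557.3732486  -41.43997456 115.90556151]
```

View pics/scene_ov9.png

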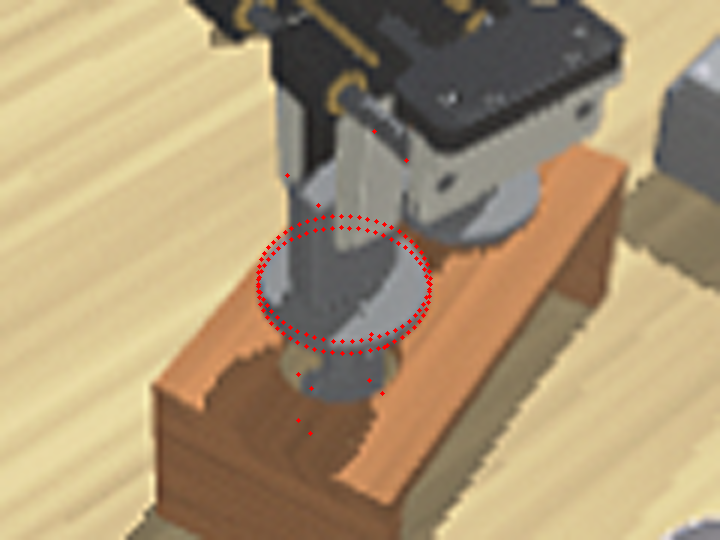

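```bash
python3 -m pendant '[[0,[0,-1.5,13],0],[0,[0,-1,13],0],[0,[0,0,4],0],[0,[0,0,2],0]]'; python3 - <<'E'
from ov import *
C={n:capture(n) for n in ["scene","top"]}
s=status.read_state();M=R.from_quat(s["orientation"]).as_matrix();print(s["eef_pos"],s["force"],s["qvel"].round(3)[:4],M[:,2].round(4))
p=s["eef_pos"]+4.5*M[:,0];print("tip",p+84.4*M[:,2],"flange",p+19.4*M[:,2])
overlay(C,"ov10",p,M,np.array((205,205)),np.array((235,84)))
E
```

```text
time: 14.95
eef_pos: [555.4, -45.8, 101.3]
orientation: [0.742, 0.671, 0.008, 0.015]
force: [-0.7, -1.1, -0.4]
width: 17.5
[555.42369919 -45.74610029 101.63672984] [-0.18250725 -0.50533688 -1.08216042] [ 0.006 -0.012 -0.008 -0.008] [ 0.033  -0.0113 -0.9994]
tip [558.66265667 -42.21868186  17.25262901] flange [556.5154821  -41.48720831  82.21303685]
```

View pics/scene_ov10.png

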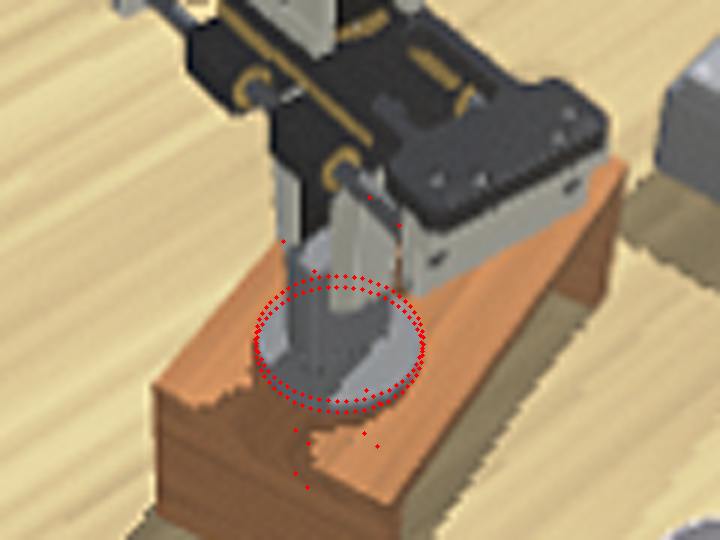

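Flange about 2 mm above the plate and no contact yet. I'll lower it to touch.

```bash
python3 -m pendant '[[0,[0,0,1.5],0],[0,[0,0,1.2],0]]'; python3 -m pendant '[[0,[0,0,1],0]]'
```

```text
time: 15.25
eef_pos: [556.2, -45.6, 99.6]
orientation: [0.742, 0.671, 0.009, 0.016]
force: [-1.8, 1.4, 8.7]
width: 17.6
time: 15.35
eef_pos: [556.4, -45.4, 99.4]
orientation: [0.742, 0.671, 0.009, 0.016]
force: [-3.6, 0.5, 14.6]
width: 17.6
```

```bash
python3 -m pendant '[[0.4,[0,0,0],0],[0.6,[0,0,0],0],[0.8,[0,0,0],0],[0.8,[0,0,0],0],[0.8,[0,0,0],0]]'; python3 - <<'E'
from h import *
crop(capture("scene"),"s16.png",265,250,60,6)
E
```

```text
time: 15.85
eef_pos: [557.3, -45.5, 100.6]
orientation: [0.742, 0.671, 0.01, 0.017]
force: [-0.2, -0.7, -1.0]
width: 53.1
```

View pics/s16.png

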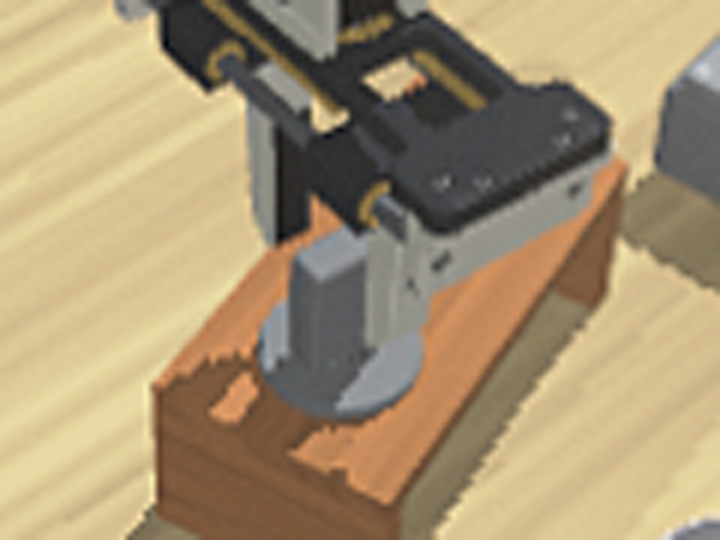

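The key stands upright on its flange. I'll raise the gripper clear.

```bash
python3 -m pendant '[[0.8,[0,0.3,-10],0],[0.8,[0,0.6,-20],0],[0.8,[0,0,-35],0],[0.8,[0,0,-45],0],[0.8,[0,0,-45],0],[0.8,[0,0,-45],0],[0.8,[0,0,-20],0],[0.8,[0,0,0],0]]'; python3 -m pendant '[[0.8,[0,-45,0],0],[0.8,[0,-45,0],0],[0.8,[0,-20,0],0],[0.8,[0,0,0],0]]'; python3 - <<'E'
from h import *; import pickle
C={n:capture(n) for n in ["scene","top"]};pickle.dump(C,open("C5.pkl","wb"))
for n in C: cv2.imwrite(f"pics/{n}17.png",cv2.resize(C[n]["color"],(768,576)))
crop(C["scene"],"s17.png",268,262,60,6); crop(C["top"],"t17.png",374,152)
E
```

```text
time: 16.7
eef_pos: [548.3, -41.2, 333.0]
orientation: [0.741, 0.672, 0.01, 0.016]
force: [-0.5, -0.1, -0.7]
width: 74.4
time: 17.1
eef_pos: [434.1, -29.9, 327.2]
orientation: [0.741, 0.672, 0.009, 0.015]
force: [0.7, -1.5, 0.2]
width: 74.2
```

View pics/scene17.png

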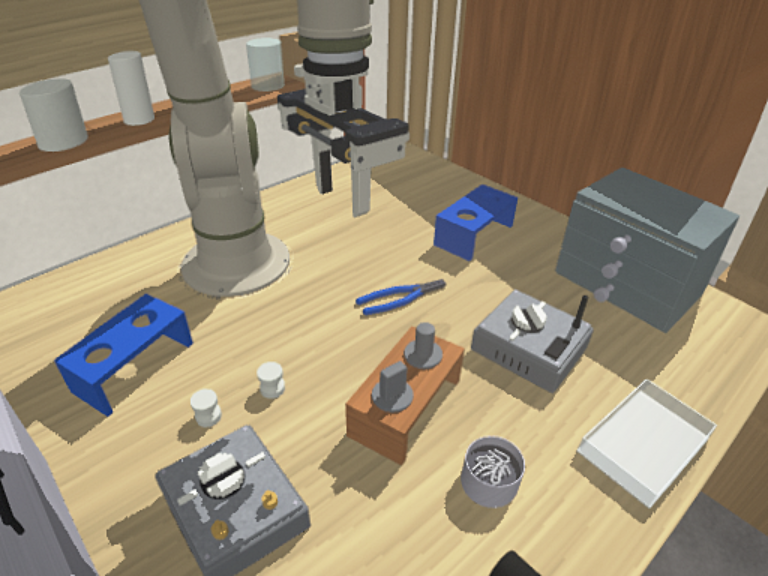

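View pics/s17.png

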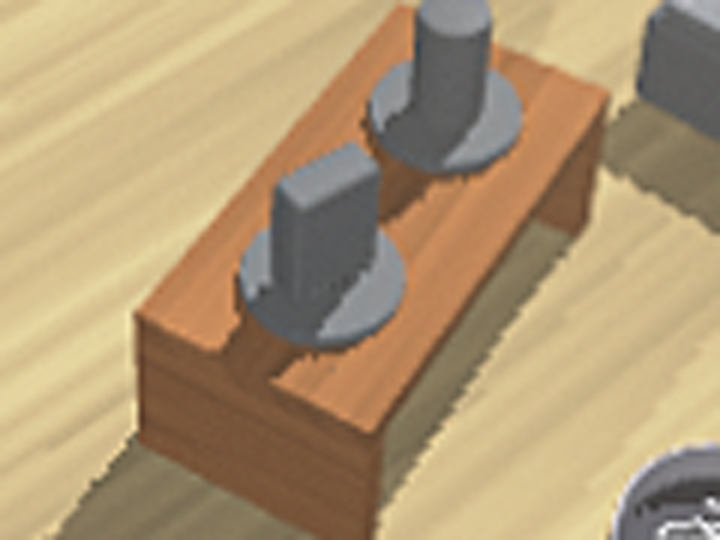

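View pics/t17.png

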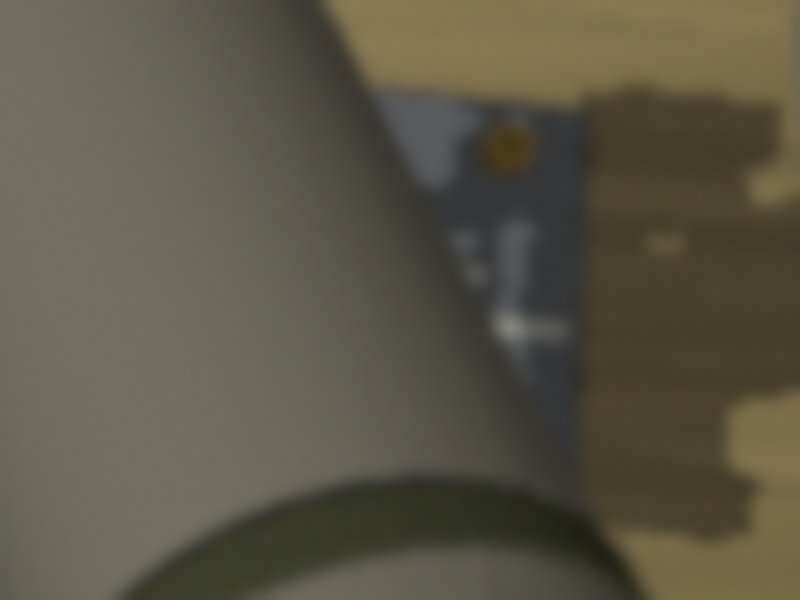

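```bash
python3 - <<'E'
from h import *; import pickle
C=pickle.load(open("C4.pkl","rb"));c=C["top"]; g=cv2.cvtColor(c["color"],cv2.COLOR_BGR2GRAY).astype(float)
pts=[]
for u in range(368,383):
    col=g[150:158,u]; 
    w=np.clip(80-col,0,None); pts.append((u,(w*np.arange(150,158)).sum()/w.sum())); print(u,col.astype(int))
# lower edge: subpixel crossing of 85
e=[]
for u in range(368,383):
    for v in range(152,158):
        if g[v,u]<85<=g[v+1,u]: e.append((u,v+(85-g[v,u])/(g[v+1,u]-g[v,u])));break
for P,z in((pts,64),(e,78)):
    X=onz(c,np.array(P)[2:-2],z); d=np.polyfit(X[:,1],X[:,0],1); print("angle",np.degrees(np.arctan2(1,d[0])))
E
```

```text
368 [ 81  60  32  45  82 116 131 119]
369 [ 79  61  34  40  78 117 140 136]
370 [ 80  62  34  36  73 116 144 148]
371 [ 79  63  33  33  69 115 146 155]
372 [ 74  60  32  32  68 113 145 157]
373 [ 70  61  36  31  65 110 144 157]
374 [ 76  68  43  32  62 107 141 156]
375 [ 83  76  47  31  59 104 138 155]
376 [ 87  78  49  30  58 100 135 154]
377 [ 97  86  53  31  54  98 134 153]
378 [113  97  61  33  50  92 130 151]
379 [124 107  68  34  47  87 126 149]
380 [127 110  73  36  44  83 121 146]
381 [126 110  73  36  39  76 117 142]
382 [118 101  67  36  36  70 109 132]
angle 84.89587709148002
angle 87.1053470688558
```

```bash
python3 - <<'E'
from h import *; import pickle
c=pickle.load(open("C5.pkl","rb"))["scene"]; im=c["color"][295:340,115:180]; cv2.imwrite("pics/s18.png",cv2.resize(im,None,fx=11,fy=11,interpolation=cv2.INTER_CUBIC))
E
```

```text
(no output)
```

View pics/s18.png

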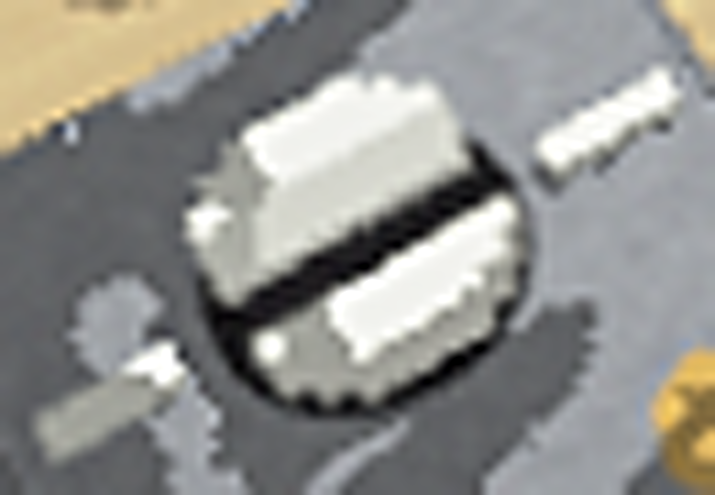

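The slot measures 85–87° in both views and the ribs 85.6°. The key hangs upright and the robot is clear, so I'm handing the job in.

```bash
python3 - <<'E'
from plant import order,status
print(status.read_state()["qvel"].round(3)); print(order.job_done())
E
```

```text
[-0.007  0.026  0.006 -0.035  0.006 -0.003 -0.002]
the job is handed in; nothing more can be done
None
```

I turned the energiser's trimmer clockwise by about 69° until its slot lined up with the ribs. Then I hung the flat key back in its rack hole and handed the job in at about 17.5 s, with the gripper well clear.

- **Slot alignment:** the scene camera gave the slot at 85.8° and the ribs at 85.6°. The top view, partly covered by the gripper, gave 84.9° to 87.1° for the slot against 85.5° for the ribs. After I released the key, the arm covered the top view, so the last look was by the scene camera alone. There the slot still lay in line with the ribs by eye.
- **Key:** it stands upright with its flange flat on the rack. Lowering it gave contact at the same tool height as when I gripped it.
- **Bystanders:** the round-handled tool and the receiver's trimmer look unchanged in the last picture. I did not re-measure them.
- **Forces:** the highest wrist force I read was about 19 N, when the blade met the slot floor.
- **Disagreements along the way:**
  - The two cameras differed by 3–6 mm in x, so I used values between the two.
  - The key sat about 4.5 mm off nominal in the grip, which I allowed for when hanging it back.
  - The tool drifted to about 2° off vertical, and I allowed for that too.

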